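# Load a reagent cartridge under the analyser's hood and open its cap

### The job

Load the reagent cartridge into the small analyser: lift it out of its storage cradle, set it down flat on the open tray with its nose towards the hood and let go, then take hold of it again by its tail end and slide it nose first under the hood, past the springy catch, until you feel it fully home against the hidden end stop, pushing firmly but without ramming it. Then turn the cartridge's cap anticlockwise until it stops and let go. Do not tip the cartridge over, and leave the flask, beaker and amber jar standing where they are.

Things in the scene. Friction and masses are not known exactly. Their poses are not given: they have to be found in the camera images.
- cartridge: Loose reagent cartridge: white block 140 long (x) x 40 wide (y) x 40 high, 0.25 to 0.5 kg, balancing near its middle (up to 15 mm to the nose side). Origin: centre of its underside; +x to its nose, z up. The nose's upper edge is sloped (last 8 mm, 34 wide); a groove 7 wide, 5 deep crosses the top at x=+30. A bar-shaped cap sits on top of the tail half, at x=-48.
- nose_grip (a point): Point in the cartridge at its x=+32, y=0, 28 mm above its underside. In the cradle only the nose half, about x=+20 to +60, can be gripped, across its 40 mm width; a hand there strikes the hood before the cartridge is home.
- tail (a point): Point in the cartridge at its x=-48, y=0, 28 mm above its underside, below the cap: on the tray, grip here across the 40 mm width with the fingers passing beside the cap, which is narrower than the body. Cap top is 19 mm above the body's top.
- cap_grip (a point): On the cap's turning axis, 12 mm above the cartridge's top face, mid bar. The cap is a disc 34 wide, 5 thick, with an upright bar on it, 14 thick x 34 long, up to 19 mm above the cartridge's top. The point turns with the cap: x is across the bar's 14 mm (the way to pinch it), y along the bar.
- cap (a joint): Cap angle, rad, about the cartridge's z: 0 = closed, bar across the cartridge; grows anticlockwise seen from above; 1.3 = fully open, at a hard stop. Starts at 0 to 0.3. It stays where it is left (friction about 0.05 N m).
- cradle: Fixed grey storage cradle: plate 150 x 75 x 12 thick; the cartridge stands on it, origins within 2 mm of one another in plan, x axes parallel. Walls 60 mm high above the plate surround the tail half: sides 45 mm apart, x=-76 to +4, and an end wall at x=-73 (its inner face). Open above: lift the cartridge straight up by over 62 mm. Origin: underside, below the cartridge's.
- bay: Fixed loading bay. Origin on the table, below the cartridge's deepest home; +x is the way in. Floor at z=12. Open tray x=-150 to +10: guide rails 45 mm apart, 8 high, to x=-25, then a funnel 16 high. Hood x=+10 to +70: pocket 44 wide and 43 high inside; outside 90 wide, top at z=64. Behind it a head 120 wide, 95 high, reaches x=+134: carry things over it higher.
- tray (a point): On the tray floor at bay x=-78: set the cartridge down with its origin here, x axes parallel, and its nose is 18 mm short of the hood. From here it slides 63 to 78 mm to home.
- pocket (a point): On the tray floor, bay x=0: the deepest place at which the cartridge's origin can be when home, same axes as the bay. Its true home is 0 to 15 mm short of it, as the end stop inside is set differently each time and cannot be seen: find it by feel. At home 80 to 95 mm of the cartridge stand out of the hood.
- hood_mouth (a point): On the tray floor, middle of the hood's front edge, bay x=+10. In the hood a spring roller is met by the nose's slope 35 mm before home; lifting it takes about 5 to 10 N of push. At home it drops into the groove and holds the cartridge; the hard end stop is met there at once. Pushing it with over 35 N is ramming.
- seat (a joint): Seat plunger, 8 mm wide, in the front of the end stop, low in the pocket, in m: 0 = out, nothing against it; the nose presses it in by about 3.5 to 4 mm; above 0.0025 the cartridge counts as home. Its spring is weak (1.2 N).
- flask: Conical glass flask, foot 72 mm wide, 104 high, behind the work area; origin at the centre of its underside. Leave alone.
- beaker: Glass beaker 64 mm wide, 85 high; origin at the centre of its underside. Leave alone.
- amber: Amber glass jar 64 mm wide, 130 high; origin at the centre of its underside. Leave alone.
There are look-alikes about, which are no part of the job. What is shaped like the cartridge but blue or green is not meant.

How it is judged:
By the outcome, as a careful person would: the job done as asked, in the order asked, and still so for the second after the job is handed in, with the robot touching nothing.
It also fails if it takes over 59 s, if anything falls off the work surface, if the arm or the gripper's body presses on something with over 40 N, if the wrist force passes 120 N, or if a joint passes its speed limit or range.

### The arm

A 6-joint arm with a two-finger parallel gripper is mounted at the origin on the work surface. World frame = base frame: x ahead of the robot, y to its left, z up, the work surface at z = 0. Lengths are in m, angles in rad, forces in N, time in s.
With the tool pointing down it reaches from about 0.275 to 0.85 m from the base axis. Payload 5.2 kg.
Tool frame: the origin (TCP) lies at the very end of the fingers, on their centre line; the grasp point (between the pads) lies 19 mm behind it; x points along the fingers, y is the direction in which the jaws open and shut, and the axes are right-handed (so a half turn about x gives the same grasp; the last joint's range is limited). The gripper opens to 85 mm and grips with 20 to 120 N. Pads are 22 mm wide; open, the fingers measure 114 mm over their backs; the gripper's body (76 mm by 85 mm) begins 54 mm behind the grasp point. The pads swing forward as they close: fully open they stand 13 mm farther back than shut.
Start: joints at [-1.375, 0.259, 1.535, -0, 1.348, -0.203], TCP at [0.214, -0.507, 0.2] pointing down, gripper open.
Joint ranges: [-3.14, 3.14], [-0.91, 2.08], [0.19, 2.58], [-1.22, 4.36], [0.22, 2.71], [-3.12, 3.12]. Speed limits (rad/s): [2.57, 2.57, 3.14, 3.14, 3.14, 3.14].

### API

Orientations are given as a unit quaternion [w, x, y, z].
In Python, from plant import sense, grab_frame, camera_params, job_done, spot_in gives the robot as it stands.
- The arm moves only by the shell command python3 -m inch 'ROWS' [FORCE]. ROWS is JSON, a list of rows, each a list of 7 numbers: the turn, a rotation vector about the tool's x, y, z in rad, then the shift along the tool's x, y, z in m, then the opening in per cent of the stroke, from 0 (shut) to 100 (fully open). In form: [[ax, ay, az, dx, dy, dz, claw], ...]. A call has 1 to 5 rows; each row shifts and turns the commanded pose from where the row before left it, along the tool's axes as they then stand; what a row does not reach is not made up. A row lasts 1/12 s, in which the tool goes at most 41.7 mm and 7.16 degrees, less where a joint would pass 70% of its speed; a pose out of reach is approached as far as the arm can. A call with a gripper value outside its range is refused whole. The fingers move at their own pace and stop on an object; FORCE is the grip in N (left out, the last holds). Time passes only in rows, so rows that do not move let the fingers close. It gives the time, the measured TCP pose, the force and the opening at its end, in the units of the state.
- sense(): the state, without advancing time (a new reading comes with each control period).
- grab_frame(name): name is "scene" or "top"; returns the picture (420x560x3 uint8, red, green, blue); there is no depth.
- camera_params(name): a dict with "vfov" (degrees; the focal length in pixels is half the picture's height over the tangent of half this angle, whatever the lens; pixels are square), "cx", "cy" (the principal point, pixels), "dist" ([k1, k2, p1, p2, k3] as OpenCV has them; the pictures are not rectified), "T" (4x4, takes a point from camera to world coordinates). Camera axes: x right, y up, looking along -z (the intrinsics and any distortion apply to the point x, -y, -z); pixel columns grow to the right and rows downward; lengths in m; the calibration is good to about 2 mm. A picture is of the moment at which its call begins. camera_params takes no time and is no camera call.
- job_done(): hands the job in, once; it reports no verdict.
Trained networks look in the newest picture that a camera, given by its name, has taken for a name from the list of things; names that differ only in an ending like _2 or _b are one class to them, and where a whole thing is asked for, a point or a joint stands for the part that bears it (a point fixed in the world has none). Each returns a list of dicts, best first, with "p" (0 to 1); they miss things now and then, are a little off and sometimes report something else, mostly with a low value. They report only what shows in the picture. A call takes as long as a camera call. They do not tell look-alikes from the thing itself.
- spot_in(target, camera): "at" ([row, column] in pixels, amid what is visible of it).
The state is a dict: "time": time; "qpos": joint angles; "joint_velocities": joint speeds; "joint_efforts": joint torques, N m; "eef_pos": TCP position; "ee_rot": TCP orientation; "wrist_force": force on the tool from outside, world axes, zero at the start; "moment": the same for the moment, N m; "width": opening from 0.0 (shut) to 1.0 (fully open).
Only numpy, scipy, OpenCV 4.12 (cv2) and the standard library are available. Lean on these libraries where they do the work, as an engineer would, in place of code of your own. Each camera call takes 0.05 s, during which the arm holds its last target.

## Working session

There is one attempt and no reset: what is moved stays moved. The work goes in short steps, Python scripts to look and compute and a shell command to move; the robot and the scene stay as the last step left them, time stands still between calls to the robot, and variables do not carry over. Pictures are saved under pics/ and viewed, and the job is handed in when it is done.

```bash
ls; mkdir -p pics
python3 - <<'E'
from plant import *
import cv2,json
s=sense();print(s)
for n in("scene","top"):
    f=grab_frame(n);cv2.imwrite(f"pics/{n}0.png",f[:,:,::-1])
    c=camera_params(n);print(n,c)
    for t in("cartridge","cradle","bay","cap_grip"):
        print(t,spot_in(t,n))
E
```

```text
pics
{'time': 0.0, 'qpos': array([-1.37479711e+00,  2.59339829e-01,  1.53608294e+00,  1.83410048e-05,
        1.34800272e+00, -2.02801513e-01]), 'joint_velocities': array([ 0.00036374, -0.00012518,  0.00072181,  0.00188172,  0.00035483,
       -0.00045716]), 'joint_efforts': array([ 1.58081406e-03, -4.46016526e+01, -2.90563291e+01, -2.70517767e-04,
        1.16491044e-02,  2.42451580e-05]), 'eef_pos': array([ 0.21348373, -0.50624411,  0.19867651]), 'ee_rot': array([ 0.1394154 ,  0.69310436,  0.14071136, -0.6930873 ]), 'wrist_force': array([ 0.11311589, -0.28324755, -0.67466169]), 'moment': array([-0.00332867, -0.00758656,  0.03113984]), 'width': 1.0004306151616653}
scene {'vfov': 51.75706926491636, 'cx': 277.64291423538407, 'cy': 206.22739466455977, 'dist': array([0.03958896, 0.        , 0.        , 0.        , 0.        ]), 'T': array([[-0.84577054, -0.40273668,  0.3499648 ,  0.8609445 ],
       [ 0.53354344, -0.63608064,  0.55743413,  0.51641414],
       [-0.00189333,  0.65818279,  0.75285578,  0.74949776],
       [ 0.        ,  0.        ,  0.        ,  1.        ]])}
cartridge [{
[... 294 characters left out ...]
45, 'cx': 281.7293687801455, 'cy': 207.93313783910125, 'dist': array([-0.08130891,  0.        ,  0.        ,  0.        ,  0.        ]), 'T': array([[ 0.0230084 ,  0.99665976, -0.07835771,  0.45460671],
       [-0.99949211,  0.02466063,  0.02018365,  0.03704059],
       [ 0.02204858,  0.07785352,  0.99672097,  1.20742107],
       [ 0.        ,  0.        ,  0.        ,  1.        ]])}
cartridge [{'at': [301.4, 365.1], 'p': 0.86}, {'at': [227.3, 379.6], 'p': 0.63}, {'at': [296.6, 221.1], 'p': 0.59}]
cradle [{'at': [228.9, 362.4], 'p': 0.96}]
bay [{'at': [208.1, 197.0], 'p': 0.91}]
cap_grip [{'at': [287.7, 378.9], 'p': 0.63}, {'at': [217.9, 358.4], 'p': 0.57}, {'at': [283.8, 208.2], 'p': 0.5}]
```

View pics/scene0.png

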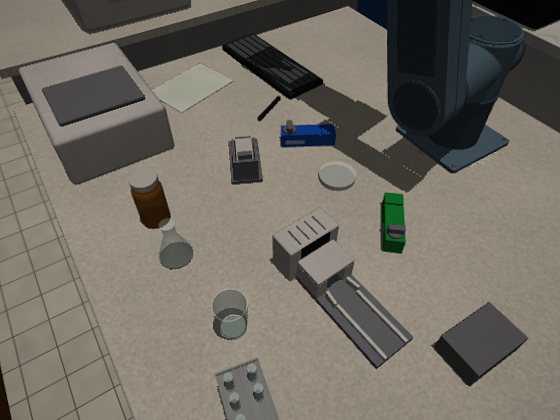

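View pics/top0.png

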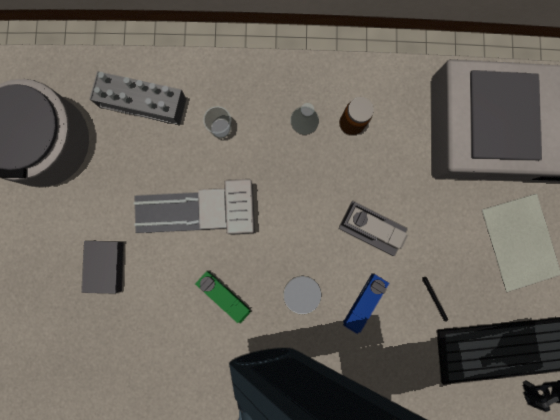

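Run:
```python
import cv2
f=cv2.imread('pics/top0.png')
cv2.imwrite('pics/top0a.png',cv2.resize(f[180:350,300:440],None,fx=4.0,fy=3.5,interpolation=cv2.INTER_CUBIC))
cv2.imwrite('pics/top0b.png',cv2.resize(f[120:290,130:270],None,fx=3.5,fy=3.5,interpolation=cv2.INTER_CUBIC))
cv2.imwrite('pics/top0a.png',cv2.resize(f[180:350,300:440],None,fx=3.5,fy=3.5,interpolation=cv2.INTER_CUBIC))
```

```text
(no output)
```

View pics/top0a.png

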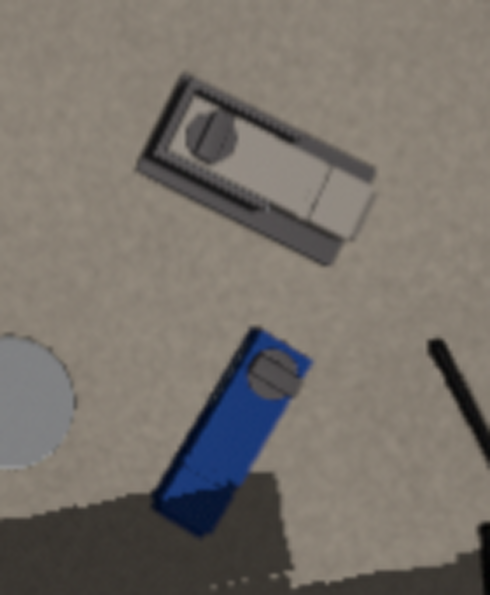

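View pics/top0b.png

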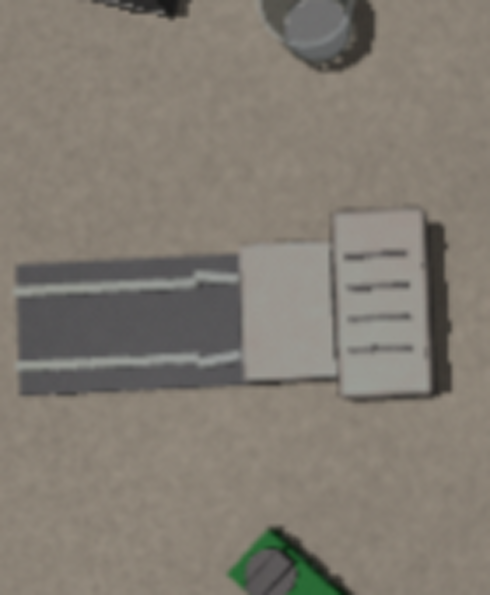

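The white cartridge stands in the grey cradle at top (229,372). The blue one (303,367) and the green one (296,222) are look-alikes. The enlarged crop confirms the white one, with its cap at the upper left and its nose at the lower right. The bay lies at about (208,197) with its mouth facing left. Next I'll take finer crops from both cameras.

Run:
```python
import cv2
f=cv2.imread('pics/top0.png');g=cv2.imread('pics/scene0.png')
def c(im,r,cc,h,w,k,n): cv2.imwrite(n,cv2.resize(im[r:r+h,cc:cc+w],None,fx=k,fy=k,interpolation=cv2.INTER_CUBIC))
c(f,190,330,75,90,8,'pics/c1.png')
c(f,170,130,75,135,5.9,'pics/c2.png')
c(g,125,215,70,65,8,'pics/c3.png')
c(g,200,265,170,155,3.5,'pics/c4.png')
```

```text
(no output)
```

View pics/c1.png

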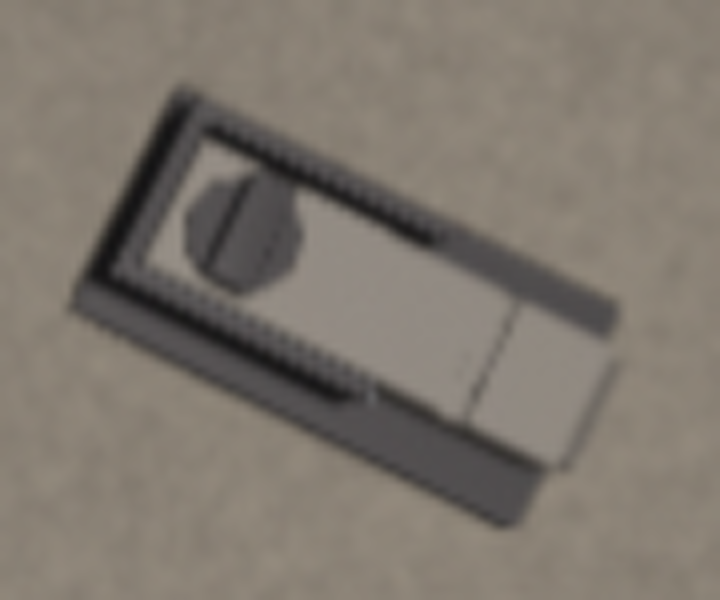

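View pics/c2.png

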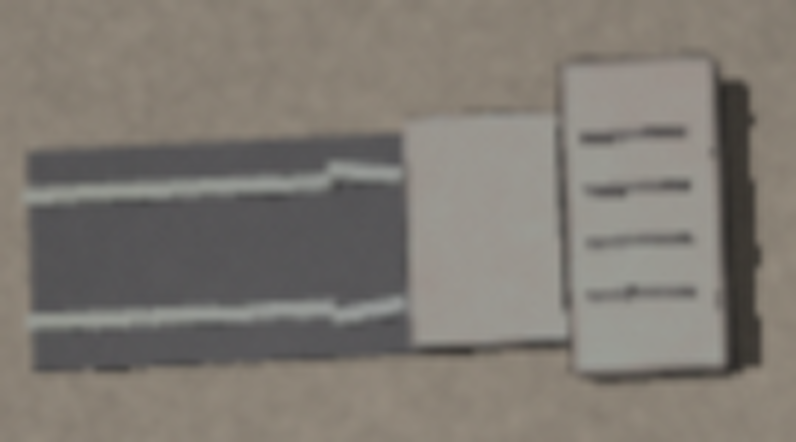

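View pics/c3.png

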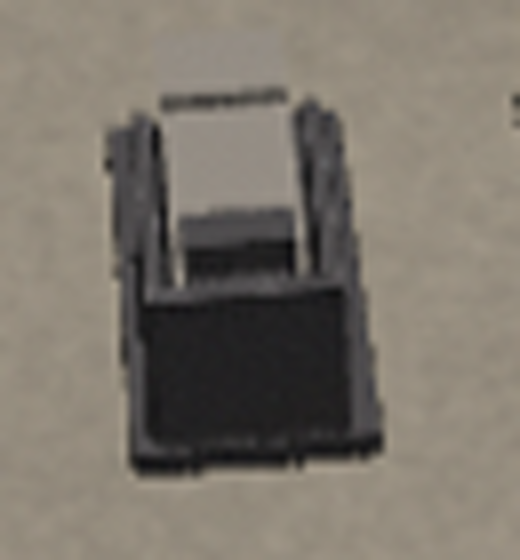

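View pics/c4.png

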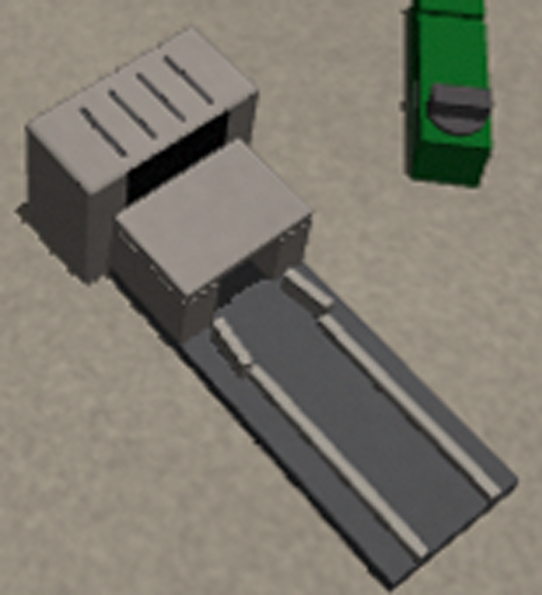

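```bash
cat > h.py <<'E'
import numpy as np,cv2
from plant import *
from scipy.optimize import least_squares
from scipy.spatial.transform import Rotation as R
def proj(P,n):
    c=camera_params(n);T=np.linalg.inv(c['T']);P=np.atleast_2d(P)
    q=(T[:3,:3]@P.T).T+T[:3,3]; q=q*[1,-1,-1]
    f=210/np.tan(np.radians(c['vfov'])/2)
    K=np.array([[f,0,c['cx']],[0,f,c['cy']],[0,0,1]])
    return cv2.projectPoints(q,np.zeros(3),np.zeros(3),K,np.asarray(c['dist']))[0][:,0]
def unproj(uv,n,z):
    r=least_squares(lambda p:(proj([[p[0],p[1],z]],n)[0]-uv),[.45,0]);return r.x
def place(p,L):
    L=np.array(L)/1000;c,s=np.cos(p[2]),np.sin(p[2])
    return np.c_[p[0]+c*L[:,0]-s*L[:,1],p[1]+s*L[:,0]+c*L[:,1],L[:,2]]
def fit(obs,p0):
    # obs: {cam:(offcol,offrow,k,[(u,v,x,y,z)..])}
    def res(p,sep=False):
        o={}
        for n,(oc,orow,k,L) in obs.items():
            L=np.array(L,float);uv=(L[:,:2]+.5)/k-.5+[oc,orow]
            o[n]=proj(place(p,L[:,2:]),n)-uv
        return o if sep else np.concatenate([v.ravel() for v in o.values()])
    r=least_squares(res,p0,loss='soft_l1');return r.x,res(r.x,True)
E
cat > fit1.py <<'E'
from h import *
np.set_printoptions(precision=4,suppress=True)
cr={'top':(330,190,8,[(622,303,75,37.5,12),(515,528,75,-37.5,12),(72,308,-75,-37.5,12),(517,305,30,20,52),(465,415,30,-20,52),(242,235,-48,0,58)]),
'scene':(215,125,8,[(160,102,30,20,52),(288,95,30,-20,52),(135,470,-75,37.5,0),(382,450,-75,-37.5,0)])}
ba={'top':(130,170,5.9,[(565,63,70,60,95),(715,57,134,60,95),(727,370,134,-60,95),(574,375,70,-60,95),(404,122,10,45,64),(411,348,10,-45,64),(27,152,-150,45,12),(33,370,-150,-45,12)]),
'scene':(265,200,3.5,[(93,193,70,60,95),(258,95,70,-60,95),(193,27,134,-60,95),(27,125,134,60,95),(183,293,10,45,64),(313,213,10,-45,64),(388,580,-150,45,12),(517,482,-150,-45,12)])}
for nm,o,p0 in(('cradle',cr,[.42,-.17,-2]),('bay',ba,[.47,.2,-1.57])):
    for sub in (o,{'top':o['top']},{'scene':o['scene']}):
        p,r=fit(sub,p0);print(nm,list(sub),p)
    p,r=fit(o,p0);print(r)
E
python3 fit1.py
```

```text
cradle ['top', 'scene'] [ 0.5037 -0.2099 -2.0077]
cradle ['top'] [ 0.5051 -0.2089 -2.0076]
cradle ['scene'] [ 0.5014 -0.2123 -2.0148]
{'top': array([[ 1.7098,  1.34  ],
       [ 1.8258,  1.3752],
       [ 1.0108,  1.0056],
       [-0.9316, -1.3837],
       [-1.786 ,  0.3857],
       [ 0.0892, -0.0012]]), 'scene': array([[-0.4376,  1.3335],
       [-0.3172,  0.8841],
       [-0.2627,  0.8977],
       [-0.1166,  0.5683]])}
bay ['top', 'scene'] [ 0.5362  0.213  -1.5026]
bay ['top'] [ 0.5364  0.2125 -1.5011]
bay ['scene'] [ 0.5361  0.2133 -1.5042]
{'top': array([[-2.7039, -0.1548],
       [ 0.6507, -0.3655],
       [ 0.8173,  0.5322],
       [-2.2694,  0.958 ],
       [-0.1773, -0.6959],
       [-0.0838,  0.4262],
       [ 0.0446, -0.3651],
       [-0.1109,  0.3752]]), 'scene': array([[-0.253 ,  1.4768],
       [ 2.0872, -0.9714],
       [-0.6245, -1.6606],
       [-1.7989, -1.6106],
       [ 0.3075,  0.7768],
       [-0.1466, -0.8001],
       [ 0.0614,  1.4318],
       [-0.3398, -0.3114]])}
```

```bash
cat >> fit1.py <<'E'
print('---')
t=cr['top'][3];s=cr['scene'][3]
for nm,o in (('cart top',{'top':(*cr['top'][:3],t[3:])}),('cart both',{'top':(*cr['top'][:3],t[3:]),'scene':(*cr['scene'][:3],s[:2])}),('plate top',{'top':(*cr['top'][:3],t[:3])}),('plate scene',{'scene':(*cr['scene'][:3],s[2:])})):
    p,r=fit(o,[.5,-.2,-2]);print(nm,p);print(r)
ba['top'][3][:]=[a for a in ba['top'][3] if a[2]!=70];ba['scene'][3][:]=[a for a in ba['scene'][3] if a[2]!=70]
for sub in (ba,{'top':ba['top']},{'scene':ba['scene']}): print(fit(sub,[.5,.2,-1.5]))
f0=grab_frame('top') if 0 else cv2.imread('pics/top0.png')
E
python3 fit1.py|sed -n '/---/,$p'
python3 - <<'E'
import sys;sys.path.insert(0,'.')
from h import *
im=cv2.resize(cv2.imread('pics/top0.png')[150:280,120:430],None,fx=2.58,fy=2.58,interpolation=cv2.INTER_CUBIC)
def dr(pose,L,col,close=True):
    uv=proj(place(pose,L),'top');uv=(uv-[120,150]+.5)*2.58-.5
    cv2.polylines(im,[np.int32(uv*8)],close,col,1,cv2.LINE_AA,3)
c=[.5045,-.2085,-2.008];
dr(c,[(-70,-20,52),(70,-20,52),(70,20,52),(-70,20,52)],(0,0,255));dr(c,[(30,-20,52),(30,20,52)],(0,0,255))
dr(c,[(-75,-37.5,12),(75,-37.5,12),(75,37.5,12),(-75,37.5,12)],(0,255,0))
b=[.5363,.2128,-1.502]
for x0,x1,y,z in((10,70,45,64),(70,134,60,95),(-150,10,45,12),(-150,-25,22.5,20)):
    dr(b,[(x0,-y,z),(x1,-y,z),(x1,y,z),(x0,y,z)],(0,255,255))
cv2.imwrite('pics/ov.png',im)
E
```

```text
---
cart top [ 0.5033 -0.212  -2.0013]
{'top': array([[-0.0583, -1.2788],
       [-0.8091,  0.5389],
       [ 0.9304,  0.3268]])}
cart both [ 0.5024 -0.2123 -2.0192]
{'top': array([[ 0.0772, -0.605 ],
       [-0.9504,  1.0779],
       [ 1.1882,  0.3932]]), 'scene': array([[-0.2747,  0.5594],
       [-0.169 ,  0.233 ]])}
plate top [ 0.5066 -0.2062 -2.0054]
{'top': array([[ 0.1664,  0.0384],
       [ 0.3405,  0.0998],
       [-0.5466, -0.1425]])}
plate scene [ 0.5012 -0.2114 -2.0217]
{'scene': array([[-0.0639,  0.0038],
       [ 0.0643, -0.008 ]])}
(array([ 0.536 ,  0.2136, -1.5035]), {'top': array([[ 0.4254, -0.2547],
       [ 0.5443,  0.6472],
       [-0.4046, -0.6329],
       [-0.3458,  0.4914],
       [-0.1728, -0.361 ],
       [-0.3613,  0.3803]]), 'scene': array([[-0.3421, -1.5261],
       [-1.5459, -1.4947],
       [ 0.5439,  0.9455],
       [ 0.1182, -0.6183],
       [ 0.2768,  1.6878],
       [-0.0872, -0.0452]])})
(array([ 0.5362,  0.2134, -1.5019]), {'top': array([[ 0.4433, -0.4027],
       [ 0.6455,  0.493 ],
       [-0.3732, -0.6952],
       [-0.2537,  0.4257],
       [-0.1403, -0.3186],
       [-0.2708,  0.4208]])})
(array([ 0.5359,  0.2136, -1.5049]), {'scene': array([[-0.1681, -1.5536],
       [-1.4118, -1.5832],
       [ 0.6083,  0.9023],
       [ 0.2239, -0.6121],
       [ 0.2439,  1.714 ],
       [-0.0619,  0.0349]])})
```

View pics/ov.png

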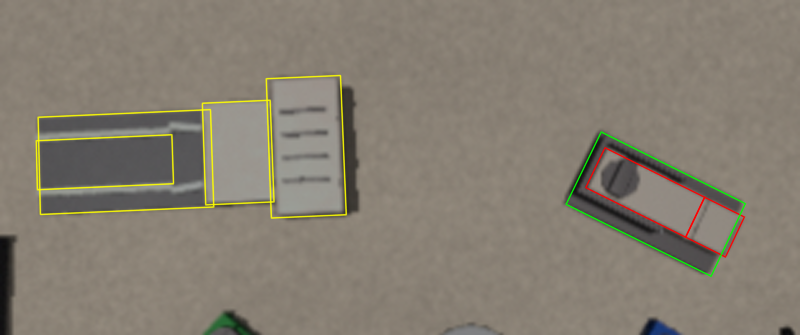

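```bash
cat >> h.py <<'E'
def to(xyz,yawjaw,nrows=None,show=True):
    """needed turn about tool x and shift in tool axes to reach TCP xyz, jaw (tool y) along world angle yawjaw (mod pi), pointing down"""
    s=sense();p=np.array(s['eef_pos']);q=s['ee_rot'];M=R.from_quat([q[1],q[2],q[3],q[0]])
    best=None
    for k in(0,1):
        a=yawjaw+k*np.pi;y=np.array([np.cos(a),np.sin(a),0]);x=np.array([0,0,-1.]);G=R.from_matrix(np.c_[x,y,np.cross(x,y)])
        rv=(M.inv()*G).as_rotvec()
        if best is None or np.linalg.norm(rv)<np.linalg.norm(best[0]): best=(rv,G)
    d=np.array(xyz)-p
    print('t',round(s['time'],2),'p',p.round(4),'w',round(s['width'],3),'F',np.round(s['wrist_force'],1),'q6',s['qpos'].round(2))
    print('turn',best[0].round(3),'shift now-axes',(M.inv().apply(d)*1000).round(1),'final-axes',(best[1].inv().apply(d)*1000).round(1))
E
python3 - <<'E'
from h import *
c=np.array([.504,-.210,-2.008]);g=place(c,[(32,0,0)])[0];print(g)
s=sense();q=s['ee_rot'];print(R.from_quat([q[1],q[2],q[3],q[0]]).as_matrix().round(3))
to([g[0],g[1],.15],c[2]+np.pi/2)
E
```

```text
[ 0.49045095 -0.23899005  0.        ]
[[ 0.     0.388 -0.922]
 [ 0.    -0.922 -0.388]
 [-1.    -0.    -0.   ]]
t 0.5 p [ 0.2136 -0.5068  0.1995] w 1.005 F [ 0.1  0.1 -0.5] q6 [-1.37  0.26  1.54  0.    1.35 -0.2 ]
turn [-0.735 -0.     0.   ] shift now-axes [  49.5 -139.3 -359.1] final-axes [  49.5  137.4 -359.8]
```

```bash
python3 -m inch '[[0,0,0,0,-13,-34,100],[0,0,0,0,0,0,100]]' >/dev/null 2>&1; python3 -m inch '[[0,0,0,0,-0.0139,-0.0359,100],[0,0,0,0,-0.0139,-0.0359,100],[0,0,0,0,-0.0139,-0.0359,100],[0,0,0,0,-0.0139,-0.0359,100],[0,0,0,0,-0.0139,-0.0359,100]]'
```

```text
time: 1.08
eef_pos: [0.3831, -0.3428, 0.1997]
ee_rot: [0.14, 0.693, 0.14, -0.693]
wrist_force: [0.8, -0.2, 0.7]
width: 1.0
```

My first command there had a unit slip: I typed mm where metres were wanted. The row cap limited it to a single short step in the intended direction, so it did no harm. I'll recompute from the measured pose.

```bash
cat > g.py <<'E'
from h import *
import sys
a=[float(v) for v in sys.argv[1:]]
to(a[:3],a[3])
E
python3 g.py .4905 -.239 .15 -.4372
```

```text
t 1.08 p [ 0.3831 -0.3428  0.1997] w 1.0 F [ 0.8 -0.2  0.7] q6 [-0.95  0.19  1.62  0.    1.33  0.22]
turn [-0.735 -0.    -0.   ] shift now-axes [  49.7  -54.  -139.2] final-axes [  49.7   53.3 -139.5]
```

```bash
python3 -m inch '[[0,0,0,0,-0.0135,-0.0348,100],[0,0,0,0,-0.0135,-0.0348,100],[0,0,0,0,-0.0135,-0.0348,100],[0,0,0,0,-0.0135,-0.0348,100],[-0.122,0,0,0,0,0,100]]'; python3 -m inch '[[-0.122,0,0,0,0,0,100],[-0.122,0,0,0,0,0,100],[-0.122,0,0,0,0,0,100],[-0.122,0,0,0,0,0,100],[-0.122,0,0,0,0,0,100]]';python3 -m inch '[[0,0,0,0.02,0,0,100],[0,0,0,0,0,0,100]]';python3 g.py .4905 -.239 .15 -.4372
python3 - <<'E'
from h import *
for n in("scene","top"):
    f=grab_frame(n)[:,:,::-1]
    cv2.imwrite(f"pics/{n}1.png",f)
f=cv2.imread('pics/top1.png')[170:290,300:440];g=cv2.imread('pics/scene1.png')[90:210,190:330]
cv2.imwrite('pics/p1.png',np.hstack([cv2.resize(i,None,fx=2.85,fy=2.85,interpolation=cv2.INTER_CUBIC) for i in(f,g)]))
E
```

```text
time: 1.5
eef_pos: [0.4934, -0.2352, 0.1997]
ee_rot: [0.182, 0.684, 0.183, -0.682]
wrist_force: [0.9, 1.0, -0.6]
width: 1.001
time: 1.92
eef_pos: [0.4895, -0.2401, 0.1995]
ee_rot: [0.381, 0.596, 0.381, -0.596]
wrist_force: [-0.4, 0.3, 0.7]
width: 0.997
time: 2.08
eef_pos: [0.4881, -0.2392, 0.177]
ee_rot: [-0.377, -0.597, -0.38, 0.597]
wrist_force: [-0.6, 0.2, -0.2]
width: 1.002
t 2.08 p [ 0.4881 -0.2392  0.177 ] w 1.002 F [-0.6  0.2 -0.2] q6 [-0.66  0.27  1.58  0.    1.3  -0.22]
turn [-0.003 -0.001  0.004] shift now-axes [27.   2.2 -1.2] final-axes [27.   2.1 -1.2]
```

View pics/p1.png

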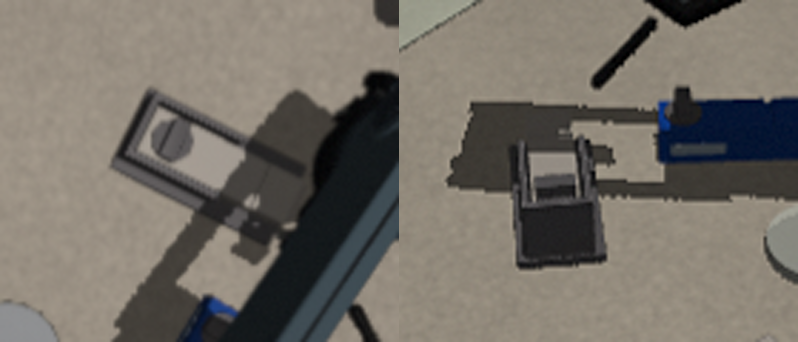

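```bash
python3 -m inch '[[0,0,0,0.035,0.001,0,100],[0,0,0,0.035,0.001,-0.001,100],[0,0,0,0,0,0,100]]';python3 -m inch '[[0,0,0,0,0,0,100]]'; python3 g.py .4905 -.239 .022 -.4372
python3 - <<'E'
from h import *
for n in("scene","top"):
    f=grab_frame(n)[:,:,::-1]
    cv2.imwrite(f"pics/{n}2.png",f)
f=cv2.imread('pics/top2.png')[170:290,300:440];g=cv2.imread('pics/scene2.png')[50:210,170:310]
cv2.imwrite('pics/p2.png',np.hstack([cv2.resize(i,(400,457),interpolation=cv2.INTER_CUBIC) for i in(f,g)]))
E
```

```text
time: 2.43
eef_pos: [0.4885, -0.2379, 0.1046]
ee_rot: [-0.375, -0.596, -0.382, 0.598]
wrist_force: [-0.1, 1.5, -1.7]
width: 1.001
time: 2.52
eef_pos: [0.4907, -0.2397, 0.109]
ee_rot: [-0.377, -0.597, -0.38, 0.598]
wrist_force: [0.3, -0.6, 0.5]
width: 0.997
t 2.52 p [ 0.4907 -0.2397  0.109 ] w 0.997 F [ 0.3 -0.6  0.5] q6 [-0.66  0.33  1.67  0.    1.15 -0.22]
turn [-0.003 -0.001  0.004] shift now-axes [87.  -0.2 -0.4] final-axes [87.  -0.5 -0.5]
```

View pics/p2.png

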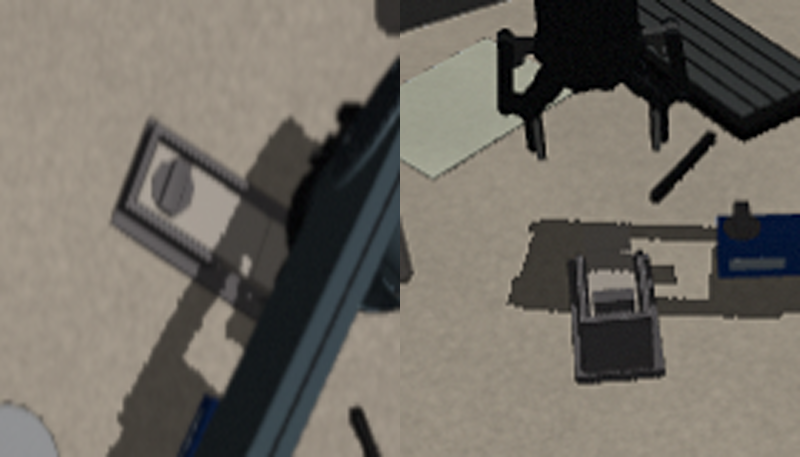

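The gripper lines up with the cradle: its fingers straddle the nose side in the scene view. I'll descend.

```bash
python3 -m inch '[[0,0,0,0.03,0,0,100],[0,0,0,0.03,0,0,100],[0,0,0,0.015,0,0,100],[0,0,0,0,0,0,100],[0,0,0,0,0,0,100]]'; python3 g.py .4905 -.239 .022 -.4372
python3 - <<'E'
from h import *
g=grab_frame("scene")[:,:,::-1][50:210,170:310]
cv2.imwrite('pics/p3.png',cv2.resize(g,None,fx=3.5,fy=3.5,interpolation=cv2.INTER_CUBIC))
E
```

```text
time: 3.03
eef_pos: [0.4926, -0.2411, 0.0361]
ee_rot: [0.379, 0.597, 0.378, -0.597]
wrist_force: [-0.4, -0.6, 0.3]
width: 1.001
t 3.03 p [ 0.4926 -0.2411  0.0361] w 1.001 F [-0.4 -0.6  0.3] q6 [-0.66  0.42  1.75  0.    0.98 -0.22]
turn [-0.003  0.    -0.002] shift now-axes [14.1 -2.8 -1.1] final-axes [14.1 -2.8 -1.1]
```

View pics/p3.png

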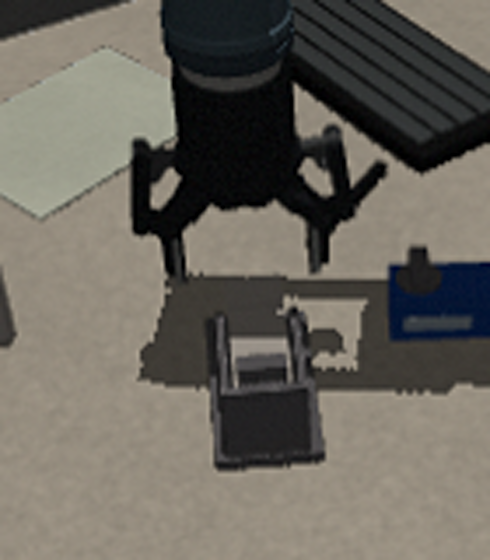

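Run:
```python
from h import *
P=place([.4926,-.2411,-2.008],[(0,45,49),(0,-45,49),(0,0,36),(0,0,0)])
print((proj(P,'scene')-[170,50]+.5)*3.5)
# image picks: tips
for z in(.036,.049,.06): print(z,unproj(np.array([(178,0)])[0]*0+np.array([178/3.5+170,278/3.5+50]),'scene',z),unproj(np.array([318/3.5+170,270/3.5+50]),'scene',z))
```

```text
[[186.57161214 315.8455828 ]
 [313.10293614 305.47224636]
 [251.27906287 324.74871276]
 [254.4975816  362.45996792]]
0.036 [ 0.51259611 -0.31358267] [ 0.4203668  -0.26636354]
0.049 [ 0.51894305 -0.29846005] [ 0.42839417 -0.25210125]
0.06 [ 0.52431354 -0.28566398] [ 0.43518656 -0.24003317]
```

Run:
```python
from h import *
P=place([.4907,-.2397,-2.008],[(0,45,122),(0,-45,122),(0,0,109)])
print((proj(P,'scene')-[170,50]+.5)*2.857+[400,0])
P=place([.4907,-.2397,-2.008],[(0,45,122),(0,-45,122),(0,0,109)])
g=grab_frame("scene")[:,:,::-1][90:170,195:275]
g=np.clip(255*(g/255.)**.5,0,255).astype('uint8')
g=cv2.resize(g,None,fx=7,fy=7,interpolation=cv2.INTER_CUBIC)
s=sense();print(s['eef_pos'])
P=place([*s['eef_pos'][:2],-2.008],[(0,45,49),(0,-45,49),(0,0,36)])
for u,v in (proj(P,'scene')-[195,90]+.5)*7: cv2.circle(g,(int(u),int(v)),4,(0,0,255),1)
cv2.imwrite('pics/p4.png',g)
```

```text
[[546.3902165  189.13853212]
 [655.34593915 180.7277238 ]
 [602.15374029 197.73330741]]
[ 0.49340324 -0.24174449  0.03704415]
```

View pics/p4.png

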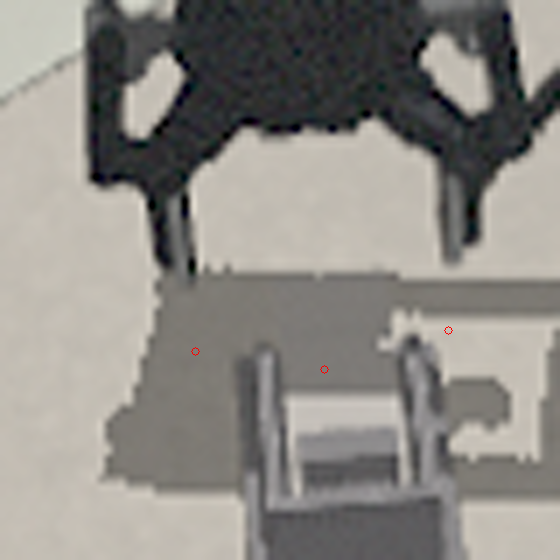

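Run:
```python
from h import *
q=sense()
def ax(jaw,tcp,names,off=.013):
    pass
print('start tcp',proj([[.2135,-.5062,.2],[.2135,-.5062,.213]],'top'),proj([[.2135,-.5062,.213]],'scene'))
j=np.array([.388,-.922,0])
print(proj([np.array([.2135,-.5062,.213])+.045*s*j for s in(1,-1)],'top'))
f=grab_frame('top')[:,:,::-1];cv2.imwrite('pics/top3.png',f)
a=cv2.imread('pics/top0.png')[330:420,470:560]
b=f[170:330,300:460]
gm=lambda i:np.clip(255*(i/255.)**.5,0,255).astype('uint8')
cv2.imwrite('pics/p5.png',np.hstack([cv2.resize(gm(i),(400,400),interpolation=cv2.INTER_CUBIC) for i in(a,b)]))
s=sense()['eef_pos'];P=place([s[0],s[1],-2.008],[(0,45,49),(0,-45,49),(0,0,36)]);print(proj(P,'top'))
```

```text
start tcp [[534.21327697 370.69805611]
 [537.47557194 372.20731531]] [[278.73253307   3.26356436]]
[[556.8505883  363.29221255]
 [517.81888107 381.15200689]]
[[399.43077343 215.79395961]
 [382.93905814 250.59849839]
 [389.90740386 233.29673096]]
```

View pics/p5.png

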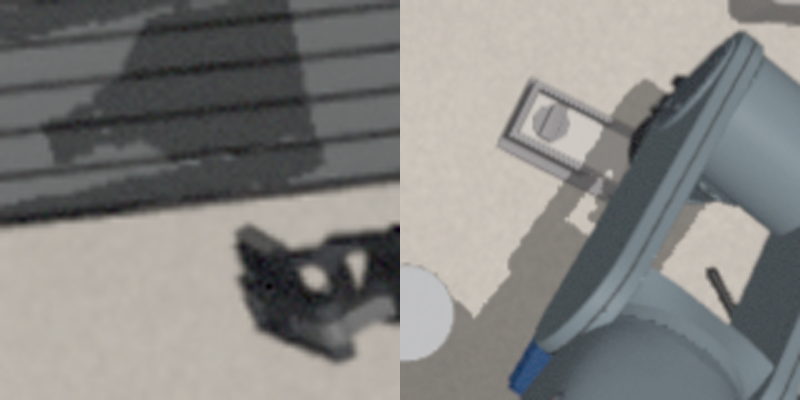

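Run:
```python
from h import *
for dz in(0,20,40):
  P=place([.4926,-.2411,-2.008],[(-38,0,109+dz),(38,0,109+dz),(0,0,109+dz),(0,42,49+dz),(0,-42,49+dz),(-11,42,49+dz)])
  print(dz,((proj(P,'scene')-[195,90]+.5)*7).round())
```

```text
0 [[321. 275.]
 [306. 137.]
 [313. 204.]
 [207. 351.]
 [443. 332.]
 [208. 371.]]
20 [[317. 226.]
 [302.  88.]
 [309. 156.]
 [201. 307.]
 [441. 287.]
 [203. 327.]]
40 [[313. 176.]
 [297.  39.]
 [305. 106.]
 [195. 261.]
 [439. 242.]
 [197. 281.]]
```

The scene view shows the fingertips about 11 px above where the reported pose puts them. That means the gripper is either about 40 mm higher than reported or about 37 mm further along the nose direction. I'll go down a little and use shadows, pictures and force to tell which.

```bash
python3 -m inch '[[0,0,0,0.014,0,0,100],[0,0,0,0.01,0,0,100],[0,0,0,0,0,0,100],[0,0,0,0,0,0,100],[0,0,0,0,0,0,100]]'; python3 g.py .4905 -.239 .022 -.4372
python3 - <<'E'
from h import *
g=grab_frame("scene")[:,:,::-1][90:170,195:275]
g=np.clip(255*(g/255.)**.5,0,255).astype('uint8')
g=cv2.resize(g,None,fx=7,fy=7,interpolation=cv2.INTER_CUBIC)
cv2.imwrite('pics/p6.png',g)
E
```

```text
time: 3.6
eef_pos: [0.492, -0.2406, 0.0111]
ee_rot: [0.379, 0.597, 0.379, -0.597]
wrist_force: [-0.1, 0.7, 0.6]
width: 0.999
t 3.6 p [ 0.492  -0.2406  0.0111] w 0.999 F [-0.1  0.7  0.6] q6 [-0.66  0.45  1.77 -0.    0.92 -0.22]
turn [-0.003  0.    -0.001] shift now-axes [-10.9  -2.   -0.9] final-axes [-10.9  -2.   -0.9]
```

View pics/p6.png

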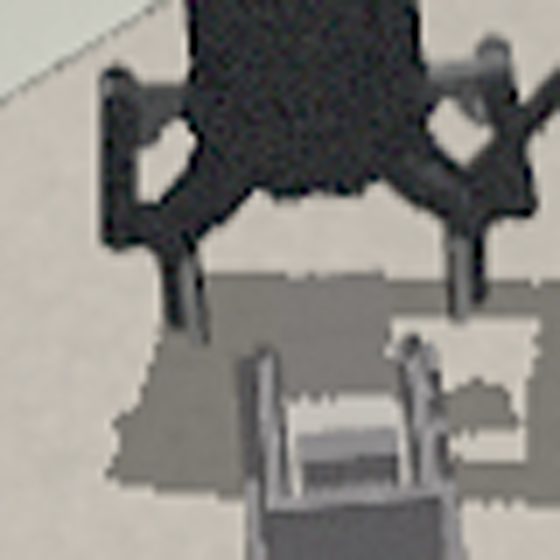

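The fingertip shadow at about (480,410) in the crop lies well below the tip at (460,315). It barely moved during the descent, which fits the tips being about 60 mm above the table. So the hand really is higher than I assumed, and I'll keep going down in checked steps.

```bash
python3 -m inch '[[0,0,0,0.007,-0.001,0,100],[0,0,0,0.007,0,0,100],[0,0,0,0,0,0,100],[0,0,0,0,0,0,100]]'; python3 g.py .4905 -.239 .022 -.4372
python3 - <<'E'
from h import *
g=grab_frame("scene")[:,:,::-1][90:170,195:275]
g=np.clip(255*(g/255.)**.5,0,255).astype('uint8')
g=cv2.resize(g,None,fx=7,fy=7,interpolation=cv2.INTER_CUBIC)
cv2.imwrite('pics/p7.png',g)
E
```

```text
time: 3.98
eef_pos: [0.4901, -0.2395, -0.0043]
ee_rot: [-0.378, -0.597, -0.379, 0.597]
wrist_force: [0.1, 0.4, -0.7]
width: 1.001
t 3.98 p [ 0.4901 -0.2395 -0.0043] w 1.001 F [ 0.1  0.4 -0.7] q6 [-0.66  0.47  1.78  0.    0.89 -0.22]
turn [-0.003 -0.     0.002] shift now-axes [-26.3   0.1  -0.6] final-axes [-26.3   0.1  -0.6]
```

View pics/p7.png

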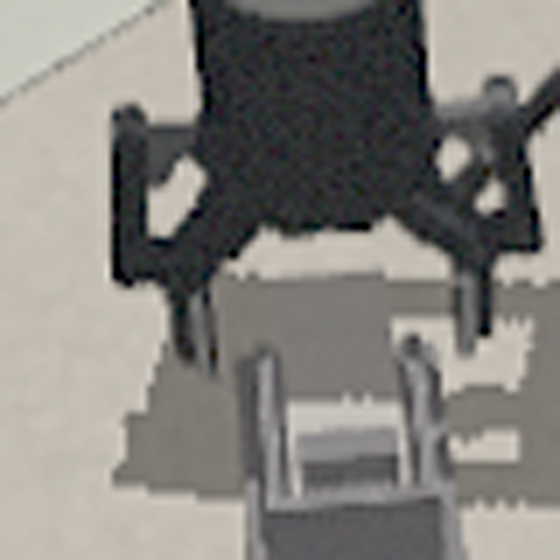

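Run:
```python
from h import *
for z in range(20,61,8):
  P=place([.4901,-.2395,-2.008],[(-11,43,z),(-11,-43,z),(-11,57,z),(-11,-57,z)])
  print(z,((proj(P,'scene')-[195,90]+.5)*7).round().tolist())
```

```text
20 [[221.0, 434.0], [460.0, 414.0], [182.0, 437.0], [498.0, 410.0]]
28 [[219.0, 417.0], [459.0, 397.0], [180.0, 420.0], [498.0, 393.0]]
36 [[217.0, 400.0], [458.0, 380.0], [178.0, 403.0], [497.0, 376.0]]
44 [[215.0, 382.0], [457.0, 362.0], [175.0, 386.0], [497.0, 359.0]]
52 [[213.0, 365.0], [457.0, 345.0], [173.0, 368.0], [496.0, 342.0]]
60 [[211.0, 347.0], [456.0, 327.0], [170.0, 351.0], [496.0, 324.0]]
```

Run:
```python
from h import *
b=[.536,.2136,-1.503]
top=place(b,[(134,60,95),(134,-60,95)])
for (u,v),t in zip([(750,83),(760,365)],top):
    g=unproj(np.array([130+u/5.9,170+v/5.9]),'top',0.);print('shadow',g,'corner',t,(g-t[:2])/.095)
for L in [(-.02,-.27)]:
  for z0,pose in((11,[.4915,-.2405,-2.008]),(-4,[.4901,-.2395,-2.008])):
    for dz in(0,40):
      P=place(pose,[(x,y,z0+13+dz) for x,y in((-11,-43),(11,-43),(-11,-57),(11,-57))])
      G=P.copy();G[:,:2]+=np.outer(P[:,2],L);G[:,2]=0
      print(z0,dz,((proj(G,'scene')-[195,90]+.5)*7).round().tolist())
```

```text
shadow [0.60578785 0.07328143] corner [0.60493991 0.0839725  0.095     ] [ 0.00892566 -0.11253762]
shadow [0.49070797 0.06613633] corner [0.48521559 0.07584317 0.095     ] [ 0.05781454 -0.10217732]
11 0 [[449.0, 444.0], [443.0, 405.0], [487.0, 441.0], [481.0, 402.0]]
11 40 [[436.0, 427.0], [430.0, 388.0], [474.0, 424.0], [468.0, 385.0]]
-4 0 [[458.0, 451.0], [453.0, 411.0], [496.0, 448.0], [490.0, 408.0]]
-4 40 [[445.0, 434.0], [440.0, 394.0], [483.0, 430.0], [477.0, 391.0]]
```

The light direction, worked out from the head's shadow, settles it. The horizontal position is right and the open tips are really at z≈50 mm, about 40 mm above what the reported height implies. I'll use heights seen in the pictures, checked by force, and go down 18 mm more.

```bash
python3 -m inch '[[0,0,0,0.006,0,0,100],[0,0,0,0.006,0,0,100],[0,0,0,0.006,0,0,100],[0,0,0,0,0,0,100],[0,0,0,0,0,0,100]]'; python3 g.py .4905 -.239 .022 -.4372
cat > snap.py <<'E'
from h import *
import sys
n,cam,r,c,h,w,k=sys.argv[1],sys.argv[2],*[float(v) for v in sys.argv[3:]]
r,c,h,w=int(r),int(c),int(h),int(w)
g=grab_frame(cam)[:,:,::-1][r:r+h,c:c+w]
g=np.clip(255*(g/255.)**.5,0,255).astype('uint8')
cv2.imwrite(f'pics/{n}.png',cv2.resize(g,None,fx=k,fy=k,interpolation=cv2.INTER_CUBIC))
E
python3 snap.py p8 scene 90 195 80 80 7
```

```text
time: 4.45
eef_pos: [0.4903, -0.2396, -0.0222]
ee_rot: [-0.378, -0.597, -0.379, 0.597]
wrist_force: [0.4, -0.6, -0.0]
width: 0.999
t 4.45 p [ 0.4903 -0.2396 -0.0222] w 0.999 F [ 0.4 -0.6 -0. ] q6 [-0.66  0.5   1.8   0.    0.85 -0.22]
turn [-0.003 -0.     0.001] shift now-axes [-44.2  -0.1  -0.7] final-axes [-44.2  -0.   -0.6]
```

View pics/p8.png

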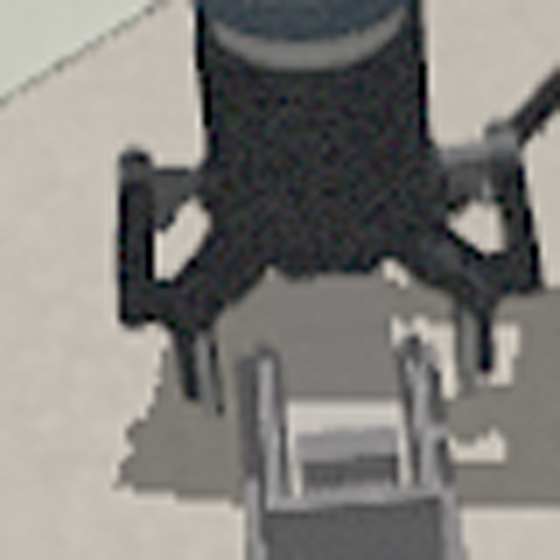

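```bash
for i in 1 2; do python3 -m inch '[[0,0,0,0,0,0,0],[0,0,0,0,0,0,0],[0,0,0,0,0,0,0]]' 40; done; python3 snap.py p9 scene 90 195 80 80 7
```

```text
time: 4.75
eef_pos: [0.4909, -0.2401, -0.0212]
ee_rot: [0.379, 0.597, 0.379, -0.597]
wrist_force: [0.4, 0.1, -0.2]
width: 0.606
time: 5.0
eef_pos: [0.491, -0.2402, -0.0211]
ee_rot: [0.379, 0.597, 0.379, -0.597]
wrist_force: [0.0, -0.4, 3.0]
width: 0.464
```

View pics/p9.png

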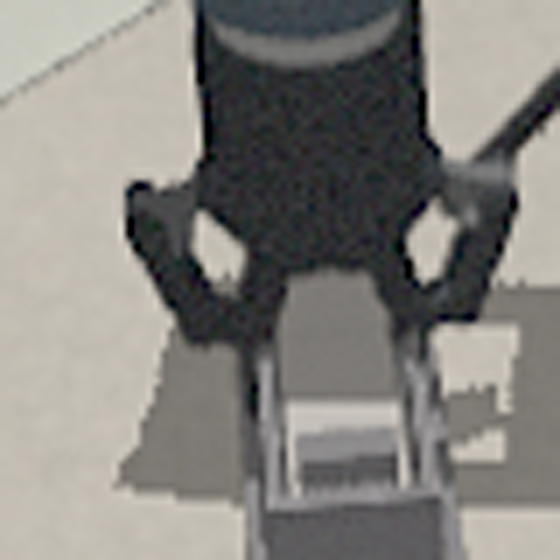

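The width of 0.464 (39 mm) and the small force change mean the cartridge is held. I'll firm up the grip and lift straight up.

```bash
python3 -m inch '[[0,0,0,0,0,0,0],[0,0,0,-0.01,0,0,0],[0,0,0,-0.015,0,0,0],[0,0,0,-0.015,0,0,0]]' 70;python3 -m inch '[[0,0,0,-0.015,0,0,0],[0,0,0,-0.02,0,0,0],[0,0,0,-0.02,0,0,0],[0,0,0,-0.02,0,0,0],[0,0,0,-0.02,0,0,0]]';python3 -m inch '[[0,0,0,-0.02,0,0,0],[0,0,0,-0.005,0,0,0],[0,0,0,0,0,0,0],[0,0,0,0,0,0,0]]'; python3 g.py .533 .26 .14 .068; python3 snap.py p10 scene 40 180 130 130 4.5;python3 snap.py p11 top 150 300 160 160 3.5
```

```text
time: 5.38
eef_pos: [0.4897, -0.2392, 0.0183]
ee_rot: [-0.378, -0.597, -0.38, 0.597]
wrist_force: [-0.4, 0.3, -2.4]
width: 0.462
time: 5.8
eef_pos: [0.49, -0.2394, 0.1143]
ee_rot: [-0.378, -0.597, -0.379, 0.597]
wrist_force: [1.0, 0.8, -2.0]
width: 0.461
time: 6.13
eef_pos: [0.4902, -0.2395, 0.1378]
ee_rot: [-0.378, -0.597, -0.379, 0.597]
wrist_force: [-0.1, -0.3, -3.5]
width: 0.459
t 6.13 p [ 0.4902 -0.2395  0.1378] w 0.459 F [-0.1 -0.3 -3.5] q6 [-0.66  0.3   1.64 -0.    1.21 -0.22]
turn [-0.508 -0.     0.001] shift now-axes [  -1.9 -174.  -470.2] final-axes [  -2.2   76.7 -495.5]
```

View pics/p10.png

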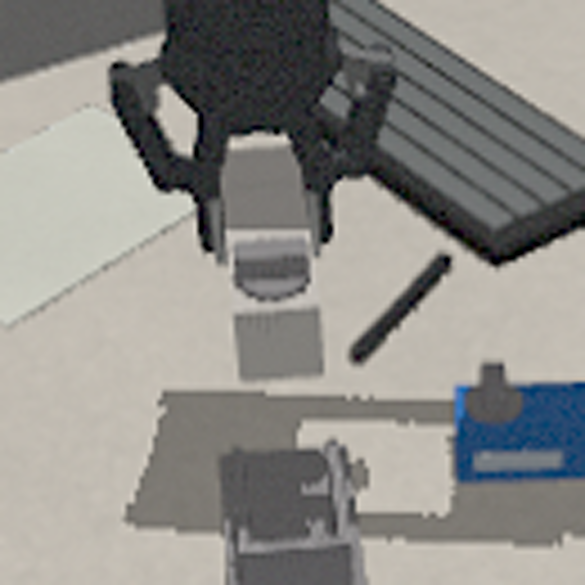

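View pics/p11.png

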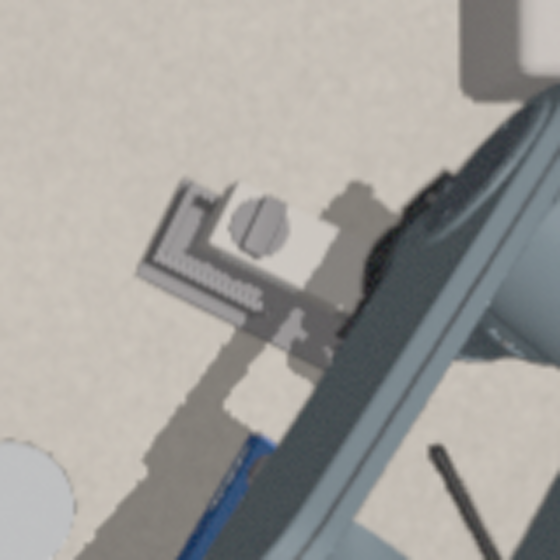

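Run:
```python
from h import *
np.set_printoptions(precision=4,suppress=True)
H=171
s=(180,40,4.5,[(241,380,-70,20,H),(323,374,-70,-20,H),(233,313,-70,20,H+40),(322,307,-70,-20,H+40)])
t=(300,150,3.5,[(258,226,-48,0,H+47),(233,183,-70,20,H+40),(208,245,-70,-20,H+40)])
for o in({'scene':s,'top':t},{'top':t},{'scene':s}): 
    p,r=fit(o,[.5,-.2,-2]);print(list(o),p)
    e=np.array([.4902,-.2395])-p[:2];c,sn=np.cos(p[2]),np.sin(p[2]);print('TCP in cartridge x,y',(c*e[0]+sn*e[1])*1e3,(-sn*e[0]+c*e[1])*1e3)
    for k in r: print(r[k].round(1).tolist())
```

```text
['scene', 'top'] [ 0.505  -0.2107 -1.9659]
TCP in cartridge x,y 32.285184741211864 -2.558732881993974
[[0.1, 1.6], [0.7, 0.9], [0.4, 0.8], [-0.0, 0.1]]
[[0.7, 0.5], [1.0, -0.6], [0.3, -0.0]]
['top'] [ 0.507  -0.2101 -1.9307]
TCP in cartridge x,y 33.42678140096141 -5.321896029308024
[[0.1, 0.3], [-0.0, -0.6], [-0.1, 0.2]]
['scene'] [ 0.5007 -0.212  -2.0196]
TCP in cartridge x,y 29.336705104032795 2.502827348118087
[[-0.2, 0.4], [0.4, 0.4], [0.0, -0.4], [-0.3, -0.4]]
```

```bash
python3 -m inch '[[0,0,0,0,-0.0124,-0.0336,0],[0,0,0,0,-0.0124,-0.0336,0],[0,0,0,0,-0.0124,-0.0336,0],[0,0,0,0,-0.0124,-0.0336,0],[0,0,0,0,-0.0124,-0.0336,0]]';python3 -m inch '[[0,0,0,0,-0.0124,-0.0336,0],[0,0,0,0,-0.0124,-0.0336,0],[0,0,0,0,-0.0124,-0.0336,0],[0,0,0,0,-0.0124,-0.0336,0],[0,0,0,0,-0.0124,-0.0336,0]]';python3 -m inch '[[0,0,0,0,-0.0124,-0.0336,0],[0,0,0,0,-0.0124,-0.0336,0],[0,0,0,0,-0.0124,-0.0336,0],[0,0,0,0,-0.0124,-0.0336,0],[-0.1,0,0,0,0,0,0]]';python3 -m inch '[[-0.102,0,0,0,0,0,0],[-0.102,0,0,0,0,0,0],[-0.102,0,0,0,0,0,0],[-0.102,0,0,0,0,0,0],[0,0,0,0,0,0,0]]';python3 -m inch '[[0,0,0,0,0,0,0],[0,0,0,0,0,0,0]]';python3 g.py .533 .2595 .0 .068
```

```text
time: 6.65
eef_pos: [0.5051, -0.0598, 0.137]
ee_rot: [-0.378, -0.597, -0.379, 0.598]
wrist_force: [1.2, 0.2, -3.7]
width: 0.463
time: 7.07
eef_pos: [0.5205, 0.1186, 0.137]
ee_rot: [-0.378, -0.596, -0.379, 0.598]
wrist_force: [0.9, -0.4, -2.0]
width: 0.459
time: 7.48
eef_pos: [0.5329, 0.2658, 0.1366]
ee_rot: [-0.408, -0.577, -0.41, 0.577]
wrist_force: [0.2, -0.1, -2.0]
width: 0.464
time: 7.9
eef_pos: [0.533, 0.2594, 0.1366]
ee_rot: [0.517, 0.481, 0.518, -0.483]
wrist_force: [0.1, 0.1, -3.4]
width: 0.462
time: 8.07
eef_pos: [0.5336, 0.2594, 0.1375]
ee_rot: [0.516, 0.483, 0.516, -0.484]
wrist_force: [-0.7, 1.0, -4.0]
width: 0.462
t 8.07 p [0.5336 0.2594 0.1375] w 0.462 F [-0.7  1.  -4. ] q6 [0.26 0.38 1.52 0.   1.25 0.2 ]
turn [-0.003  0.     0.002] shift now-axes [137.5  -0.3  -0.2] final-axes [ 1.375e+02 -6.000e-01 -1.000e-01]
```

```bash
python3 -m inch '[[0,0,0,0.03,0,0,0],[0,0,0,0.03,0,0,0],[0,0,0,0.03,0,0,0],[0,0,0,0.03,0,0,0],[0,0,0,0.015,0,0,0]]';python3 -m inch '[[0,0,0,0,0,0,0],[0,0,0,0,0,0,0],[0,0,0,0,0,0,0]]';python3 g.py .533 .2595 -.0211 .068;python3 snap.py p12 scene 180 265 190 165 3.1;python3 snap.py p13 top 130 110 140 160 4.5
```

```text
time: 8.48
eef_pos: [0.5315, 0.2587, -0.0004]
ee_rot: [0.515, 0.482, 0.517, -0.485]
wrist_force: [0.2, -0.1, -3.7]
width: 0.461
time: 8.73
eef_pos: [0.5352, 0.2599, 0.0047]
ee_rot: [0.517, 0.484, 0.516, -0.482]
wrist_force: [-0.3, 0.3, -3.2]
width: 0.461
t 8.73 p [0.5352 0.2599 0.0047] w 0.461 F [-0.3  0.3 -3.2] q6 [0.26 0.53 1.65 0.   0.96 0.2 ]
turn [-0.001 -0.    -0.002] shift now-axes [25.8 -2.3  0.2] final-axes [25.8 -2.3  0.2]
```

View pics/p12.png

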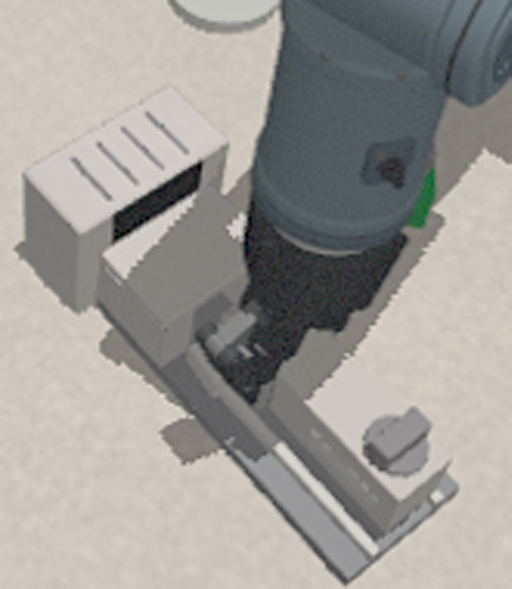

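View pics/p13.png

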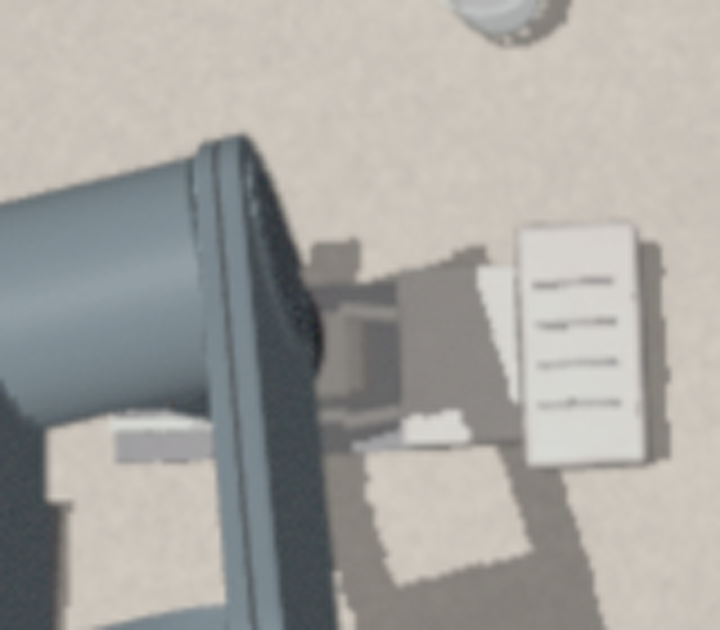

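```bash
python3 g.py .533 .2595 -.0211 .068;python3 snap.py p14 top 190 175 40 40 14; python3 g.py .533 .2595 -.0211 .068
python3 - <<'E'
from h import *
b=[.536,.2136,-1.503]
P=place(b,[(10,22,28),(10,-22,28),(-8,20,81),(-8,-20,81),(-8,17,75),(-8,-17,75),(10,45,64),(10,-45,64)]);print(((proj(P,'top')-[175,190]+.5)*14).round().tolist())
c=place(b,[(-78,0,0)])[0]
P=place([c[0],c[1],b[2]],[(62,20,67),(62,-20,67),(70,17,60),(70,-17,60)]);print(((proj(P,'top')-[175,190]+.5)*14).round().tolist())
E
```

```text
t 8.83 p [0.5357 0.26   0.0054] w 0.462 F [-0.8  0.3 -2.7] q6 [0.26 0.53 1.65 0.   0.96 0.2 ]
turn [-0.001 -0.001 -0.004] shift now-axes [26.5 -2.8  0.4] final-axes [26.5 -2.7  0.3]
t 8.88 p [0.5355 0.26   0.0053] w 0.465 F [-0.9 -0.2 -3.3] q6 [0.26 0.53 1.65 0.   0.96 0.2 ]
turn [-0.    -0.001 -0.003] shift now-axes [26.4 -2.6  0.3] final-axes [26.4 -2.5  0.3]
[[359.0, 163.0], [367.0, 424.0], [201.0, 150.0], [209.0, 399.0], [208.0, 172.0], [214.0, 382.0], [324.0, 2.0], [341.0, 554.0]]
[[166.0, 160.0], [173.0, 406.0], [223.0, 180.0], [229.0, 388.0]]
```

View pics/p14.png

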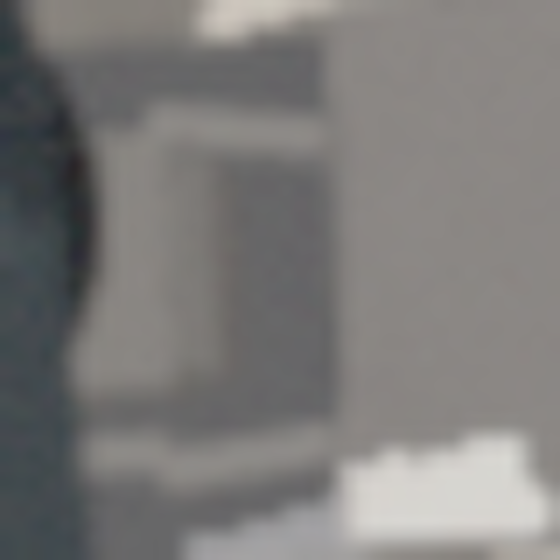

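The top crop shows the body centred at row ~263, where ~277 is wanted. That is about 2 mm too far in +x, and the measured pose agrees (x=0.5355 against 0.533). I'll correct that while lowering.

```bash
python3 -m inch '[[0,0,0,0,-0.0025,0,0],[0,0,0,0.008,0,0,0],[0,0,0,0.007,0,0,0],[0,0,0,0,0,0,0],[0,0,0,0,0,0,0]]';python3 g.py .533 .2595 -.0211 .068;python3 snap.py p15 top 190 175 40 40 14
```

```text
time: 9.3
eef_pos: [0.5309, 0.2593, -0.0122]
ee_rot: [0.516, 0.482, 0.517, -0.483]
wrist_force: [-0.0, -1.0, -2.9]
width: 0.461
t 9.3 p [ 0.5309  0.2593 -0.0122] w 0.461 F [-0.  -1.  -2.9] q6 [0.27 0.55 1.67 0.   0.93 0.2 ]
turn [0.    0.    0.001] shift now-axes [ 8.8  2.1 -0.1] final-axes [ 8.9  2.1 -0.1]
```

View pics/p15.png

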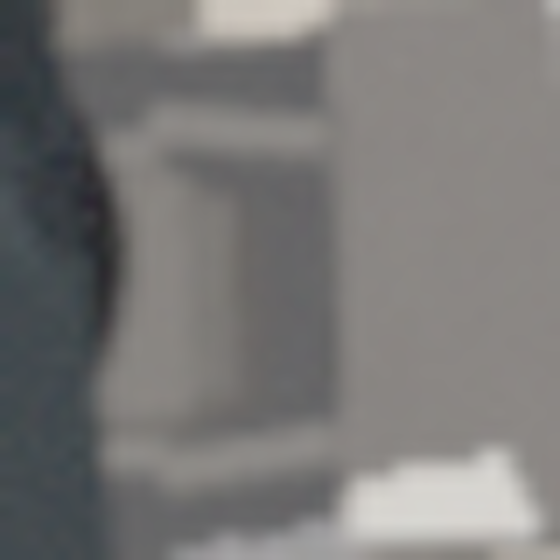

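```bash
python3 -m inch '[[0,0,0,0,0.0013,0,0],[0,0,0,0.003,0,0,0],[0,0,0,0,0,0,0],[0,0,0,0,0,0,0]]';python3 g.py .533 .2595 -.0211 .068;python3 -m inch '[[0,0,0,0,0,0,0]]';python3 g.py .533 .2595 -.0211 .068;python3 snap.py p16 top 190 175 40 40 14
```

```text
time: 9.68
eef_pos: [0.5337, 0.2597, -0.0131]
ee_rot: [0.517, 0.483, 0.516, -0.482]
wrist_force: [-2.1, -1.0, 5.7]
width: 0.458
t 9.68 p [ 0.5337  0.2597 -0.0131] w 0.458 F [-2.1 -1.   5.7] q6 [ 0.27  0.55  1.67 -0.    0.92  0.2 ]
turn [ 0.    -0.    -0.002] shift now-axes [ 8.  -0.7  0.1] final-axes [ 8.  -0.7  0.1]
time: 9.77
eef_pos: [0.5337, 0.2597, -0.0131]
ee_rot: [0.517, 0.483, 0.516, -0.482]
wrist_force: [-2.4, 0.0, 6.1]
width: 0.461
t 9.77 p [ 0.5337  0.2597 -0.0131] w 0.461 F [-2.4  0.   6.1] q6 [ 0.27  0.55  1.67 -0.    0.92  0.2 ]
turn [ 0.    -0.    -0.002] shift now-axes [ 8.  -0.7  0.1] final-axes [ 8.  -0.7  0.1]
```

View pics/p16.png

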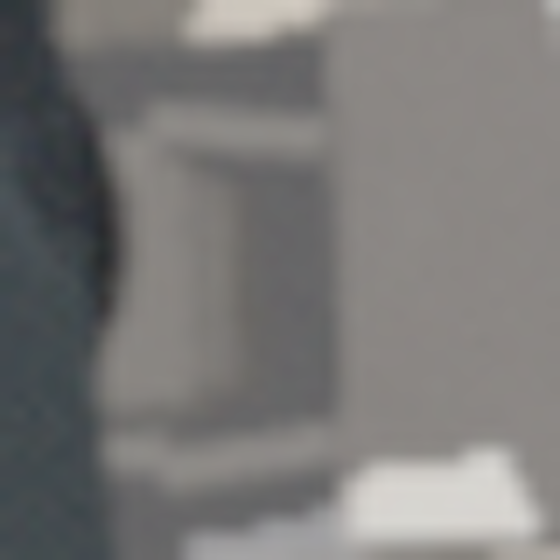

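Contact (9 N upwards) comes 8 mm early, with a push towards -x. The cartridge is sitting on the +x side rail. I'll back up a little, shift about 2 mm to -x and try again.

```bash
python3 -m inch '[[0,0,0,-0.004,0,0,0],[0,0,0,0,-0.002,0,0],[0,0,0,0,0,0,0],[0,0,0,0,0,0,0]]';python3 g.py .533 .2595 -.0211 .068;python3 snap.py p17 top 190 175 40 40 14;python3 snap.py p18 scene 240 300 120 120 5
```

```text
time: 10.15
eef_pos: [0.5305, 0.2593, -0.0108]
ee_rot: [0.517, 0.483, 0.517, -0.483]
wrist_force: [-0.4, -0.9, -2.0]
width: 0.458
t 10.15 p [ 0.5305  0.2593 -0.0108] w 0.458 F [-0.4 -0.9 -2. ] q6 [0.27 0.54 1.67 0.   0.93 0.2 ]
turn [0.    0.    0.001] shift now-axes [10.3  2.5 -0. ] final-axes [10.3  2.5 -0. ]
```

View pics/p17.png

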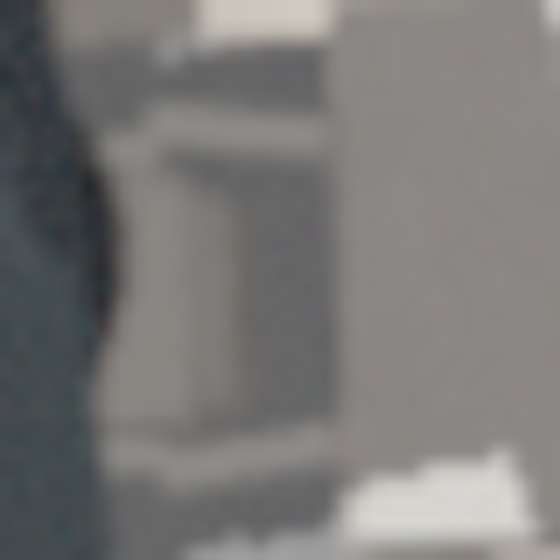

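View pics/p18.png

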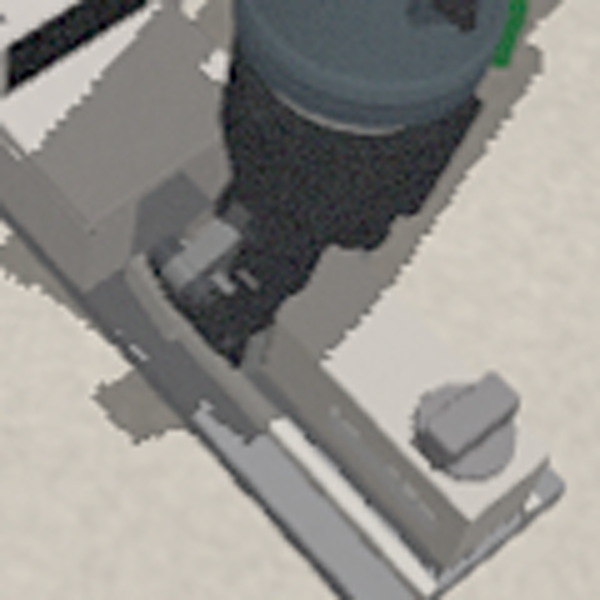

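Run:
```python
from h import *
b=[.536,.2136,-1.503];c=place(b,[(-78,0,0)])[0]
pose=[c[0],c[1],b[2]];H=22.3
P=place(pose,[(-70,20,H+40),(-70,-20,H+40),(-70,20,H),(-70,-20,H),(-48,0,H+45)])
print('cart pred',((proj(P,'scene')-[300,240]+.5)*5).round().tolist())
P=place(b,[(-150,22.5,20),(-150,-22.5,20),(-150,45,12),(-150,-45,12)])
print('rails pred',((proj(P,'scene')-[300,240]+.5)*5).round().tolist())
P=place(pose,[(62,20,H+40),(62,-20,H+40),(70,17,H+33),(70,-17,H+33)]);print('nose top',((proj(P,'top')-[175,190]+.5)*14).round().tolist())
P=place(b,[(10,22,28),(10,-22,28),(-25,22.5,20),(-25,-22.5,20)]);print('mouth top',((proj(P,'top')-[175,190]+.5)*14).round().tolist())
```

```text
cart pred [[458.0, 529.0], [542.0, 461.0], [435.0, 578.0], [517.0, 512.0], [455.0, 437.0]]
rails pred [[433.0, 590.0], [525.0, 515.0], [382.0, 638.0], [564.0, 489.0]]
nose top [[171.0, 163.0], [178.0, 408.0], [227.0, 183.0], [233.0, 390.0]]
mouth top [[359.0, 163.0], [367.0, 424.0], [159.0, 173.0], [167.0, 439.0]]
```

```bash
python3 snap.py p19 scene 300 355 65 65 9
```

```text
(no output)
```

View pics/p19.png

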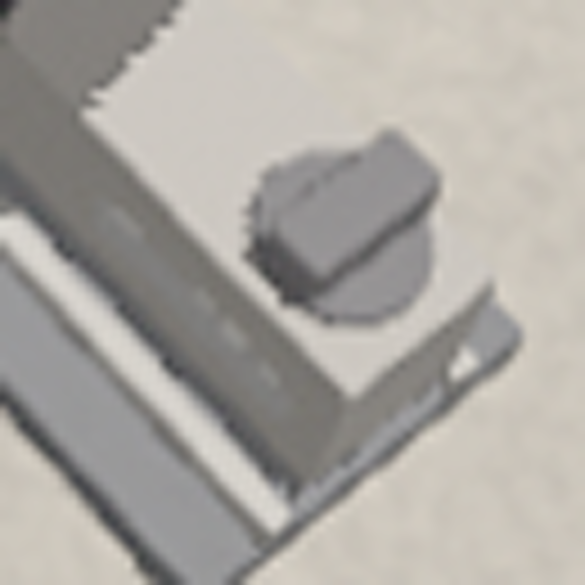

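Measured against the rails in the same picture, the cartridge is now within about 1 mm of centre. I'll lower again.

```bash
python3 -m inch '[[0,0,0,0.003,0,0,0],[0,0,0,0.002,0,0,0],[0,0,0,0,0,0,0],[0,0,0,0,0,0,0]]';python3 g.py .533 .2595 -.0211 .068
```

```text
time: 10.63
eef_pos: [0.5313, 0.2595, -0.0131]
ee_rot: [0.517, 0.483, 0.516, -0.482]
wrist_force: [-3.9, -2.0, 16.1]
width: 0.463
t 10.63 p [ 0.5313  0.2595 -0.0131] w 0.463 F [-3.9 -2.  16.1] q6 [ 0.27  0.55  1.67 -0.    0.92  0.2 ]
turn [ 0.    -0.    -0.001] shift now-axes [8.  1.7 0.1] final-axes [8.  1.7 0.1]
```

```bash
python3 -c "
from plant import sense;s=sense();print(s['moment'],s['wrist_force'])"; python3 snap.py p20 scene 300 355 65 65 9;python3 snap.py p21 scene 255 315 60 60 9
python3 - <<'E'
from h import *
b=[.536,.2136,-1.503];c=place(b,[(-78,0,0)])[0]
for H in(12,20):
  P=place([c[0],c[1],b[2]],[(-70,20,H+40),(-70,-20,H+40),(-70,20,H),(-70,-20,H),(-48,0,H+45)])
  print(H,((proj(P,'scene')-[355,300]+.5)*9).round().tolist())
E
```

```text
[-0.40664693  1.1400187   0.01179579] [-3.89337574 -2.00118266 16.13696306]
12 [[318.0, 436.0], [469.0, 314.0], [279.0, 522.0], [424.0, 404.0], [313.0, 271.0]]
20 [[327.0, 417.0], [479.0, 295.0], [286.0, 506.0], [433.0, 386.0], [321.0, 252.0]]
```

View pics/p20.png

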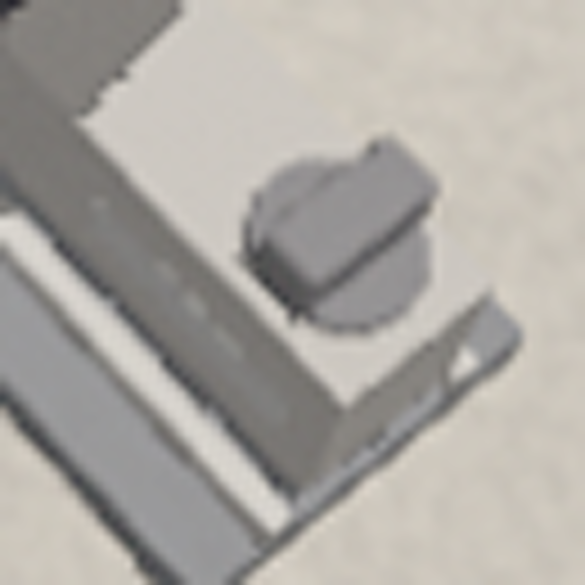

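View pics/p21.png

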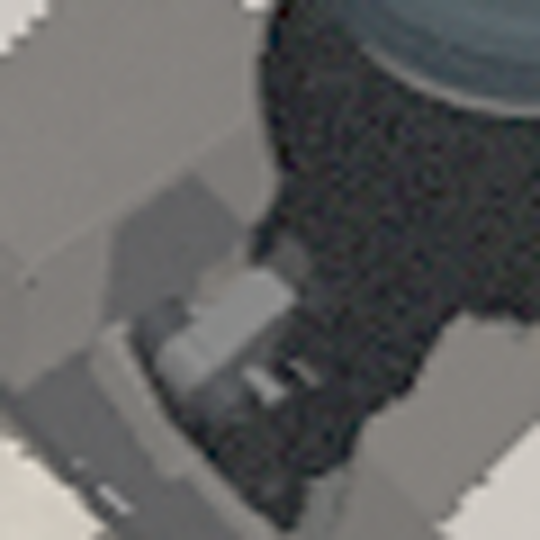

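The fingertips are level with the underside of the cartridge: I gripped about 9 mm too low because of the height bias, and the 3 N on closing in the cradle was the tips touching its plate. So the fingertips rest on the rails, exactly 8 mm too high. I won't drop the cartridge. I'll put it down on the clear table between the head and the cradle, take a higher grip and come back.

```bash
python3 -m inch '[[0,0,0,-0.01,0,0,0],[0,0,0,-0.03,0,0,0],[0,0,0,-0.03,0,0,0],[0,0,0,-0.03,0,0,0],[0,0,0,-0.03,0,0,0]]';python3 -m inch '[[0,0,0,0,0,0,0],[0,0,0,0,0,0,0]]';python3 g.py .531 -.05 .0 .068;  python3 -c "
from plant import sense;s=sense();print(s['moment'],s['wrist_force'])"; python3 snap.py p22 top 100 110 200 250 3
```

```text
time: 11.15
eef_pos: [0.5305, 0.2592, 0.1156]
ee_rot: [0.517, 0.483, 0.517, -0.483]
wrist_force: [0.7, 0.4, -2.1]
width: 0.461
time: 11.32
eef_pos: [0.5323, 0.2598, 0.1165]
ee_rot: [0.518, 0.484, 0.516, -0.481]
wrist_force: [0.2, -0.2, -3.9]
width: 0.459
t 11.32 p [0.5323 0.2598 0.1165] w 0.459 F [ 0.2 -0.2 -3.9] q6 [0.27 0.4  1.55 0.   1.19 0.2 ]
turn [-0.    -0.001 -0.005] shift now-axes [116.1 -22.9 309.1] final-axes [116.5 -22.4 309. ]
[-0.06289157  0.01755479 -0.024614  ] [ 0.19704644 -0.20267587 -3.94298872]
```

View pics/p22.png

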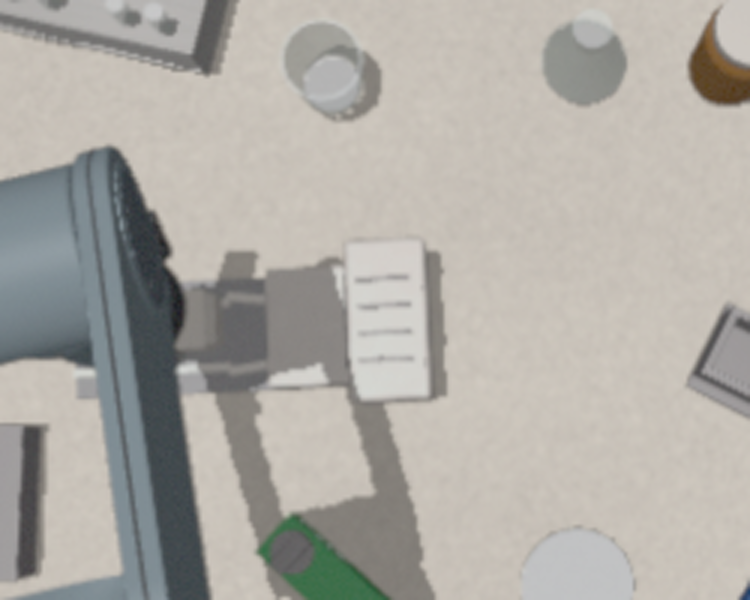

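```bash
python3 -m inch '[[0,0,0,0,-0.0028,0.0386,0],[0,0,0,0,-0.0028,0.0386,0],[0,0,0,0,-0.0028,0.0386,0],[0,0,0,0,-0.0028,0.0386,0],[0,0,0,0,-0.0028,0.0386,0]]';python3 -m inch '[[0,0,0,0,-0.0028,0.0386,0],[0,0,0,0,-0.0028,0.0386,0],[0,0,0,0,-0.0028,0.0386,0],[0,0,0,0,0,0,0],[0,0,0,0,0,0,0]]';python3 g.py .531 -.05 -.033 .068
```

```text
time: 11.78
eef_pos: [0.5279, 0.0645, 0.1121]
ee_rot: [0.516, 0.482, 0.518, -0.484]
wrist_force: [0.8, 1.0, -3.4]
width: 0.464
time: 12.2
eef_pos: [0.5281, -0.0522, 0.1123]
ee_rot: [0.514, 0.483, 0.517, -0.485]
wrist_force: [-0.4, 1.0, -3.5]
width: 0.455
t 12.2 p [ 0.5281 -0.0522  0.1123] w 0.455 F [-0.4  1.  -3.5] q6 [-0.31  0.3   1.7  -0.    1.14 -0.37]
turn [-0.005 -0.001  0.004] shift now-axes [145.3   3.6  -1.8] final-axes [145.3   3.1  -2. ]
```

```bash
python3 -m inch '[[0,0,0,0.03,0,0,0],[0,0,0,0.03,0,0,0],[0,0,0,0.03,0,0,0],[0,0,0,0.03,0,0,0],[0,0,0,0.016,0,0,0]]';python3 -m inch '[[0,0,0,0,0,0,0],[0,0,0,0,0,0,0],[0,0,0,0,0,0,0]]';python3 g.py .531 -.05 -.033 .068; python3 snap.py p23 scene 90 170 160 160 3.6
```

```text
time: 12.62
eef_pos: [0.5258, -0.0476, -0.026]
ee_rot: [0.515, 0.481, 0.52, -0.483]
wrist_force: [-1.3, 0.1, -2.8]
width: 0.463
time: 12.87
eef_pos: [0.53, -0.0495, -0.021]
ee_rot: [0.517, 0.483, 0.517, -0.482]
wrist_force: [0.4, -0.3, -2.8]
width: 0.46
t 12.87 p [ 0.53   -0.0495 -0.021 ] w 0.46 F [ 0.4 -0.3 -2.8] q6 [-0.3   0.48  1.83  0.    0.83 -0.37]
turn [ 0.001 -0.    -0.   ] shift now-axes [12.   1.   0.6] final-axes [12.   1.   0.6]
```

View pics/p23.png

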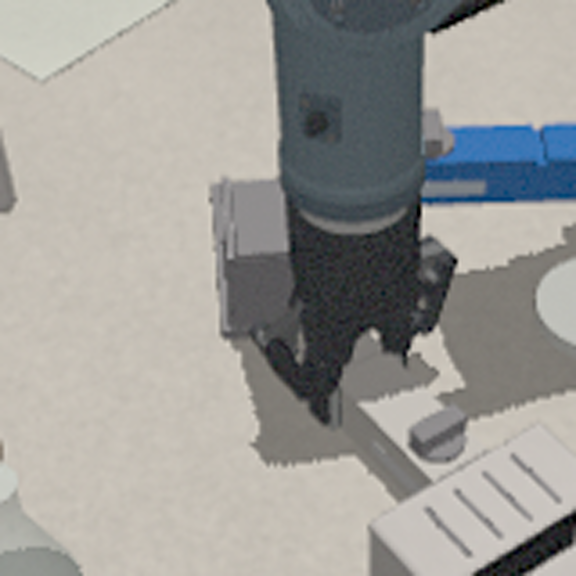

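```bash
python3 -m inch '[[0,0,0,0.004,0,0,0],[0,0,0,0.004,0,0,0],[0,0,0,0,0,0,0],[0,0,0,0,0,0,0]]';python3 -m inch '[[0,0,0,0.002,0,0,0],[0,0,0,0,0,0,0],[0,0,0,0,0,0,0]]';python3 -m inch '[[0,0,0,0.001,0,0,0],[0,0,0,0,0,0,0]]'
```

```text
time: 13.25
eef_pos: [0.5294, -0.0502, -0.0293]
ee_rot: [0.517, 0.483, 0.517, -0.483]
wrist_force: [0.5, 0.2, -3.0]
width: 0.46
time: 13.5
eef_pos: [0.5294, -0.0503, -0.0315]
ee_rot: [0.517, 0.483, 0.517, -0.483]
wrist_force: [0.4, 0.7, -2.4]
width: 0.456
time: 13.67
eef_pos: [0.5294, -0.0503, -0.0326]
ee_rot: [0.517, 0.483, 0.517, -0.483]
wrist_force: [0.1, 0.1, -2.7]
width: 0.46
```

```bash
python3 -m inch '[[0,0,0,0.001,0,0,0],[0,0,0,0,0,0,0]]';python3 -m inch '[[0,0,0,0.001,0,0,0],[0,0,0,0,0,0,0]]'
```

```text
time: 13.83
eef_pos: [0.5296, -0.0503, -0.0331]
ee_rot: [0.517, 0.483, 0.517, -0.483]
wrist_force: [-1.2, -0.3, 2.1]
width: 0.46
time: 14.0
eef_pos: [0.5296, -0.0503, -0.0331]
ee_rot: [0.517, 0.483, 0.517, -0.483]
wrist_force: [-4.0, 0.6, 12.3]
width: 0.459
```

Contact is at reported −0.0331, so the cartridge is down on the table and tip height = reported + 33 mm at this opening. Now release, rise 12 mm and regrip.

```bash
python3 -m inch '[[0,0,0,-0.001,0,0,0],[0,0,0,0,0,0,70],[0,0,0,0,0,0,70],[0,0,0,0,0,0,70]]' 40;python3 -m inch '[[0,0,0,-0.006,0,0,70],[0,0,0,-0.006,0,0,70],[0,0,0,0,0,0,0],[0,0,0,0,0,0,0],[0,0,0,0,0,0,0]]';python3 -m inch '[[0,0,0,0,0,0,0],[0,0,0,0,0,0,0],[0,0,0,0,0,0,0]]' 70;python3 g.py .533 .2595 -.0331 .068
```

```text
time: 14.33
eef_pos: [0.5298, -0.0503, -0.0335]
ee_rot: [0.517, 0.483, 0.517, -0.483]
wrist_force: [-0.1, -0.4, 0.6]
width: 0.7
time: 14.75
eef_pos: [0.5304, -0.0505, -0.0205]
ee_rot: [0.517, 0.483, 0.516, -0.482]
wrist_force: [-1.8, 1.2, 5.9]
width: 0.462
time: 15.0
eef_pos: [0.5305, -0.0505, -0.0204]
ee_rot: [0.517, 0.483, 0.516, -0.482]
wrist_force: [-2.0, -0.1, 6.7]
width: 0.454
t 15.0 p [ 0.5305 -0.0505 -0.0204] w 0.454 F [-2.  -0.1  6.7] q6 [-0.3   0.48  1.83 -0.    0.83 -0.37]
turn [ 0.     0.001 -0.002] shift now-axes [  12.5   23.6 -309.2] final-axes [  12.7   23.6 -309.2]
```

```bash
python3 -m inch '[[0,0,0,-0.02,0,0,0],[0,0,0,-0.03,0,0,0],[0,0,0,-0.03,0,0,0],[0,0,0,-0.03,0,0,0],[0,0,0,-0.03,0,0,0]]';python3 -m inch '[[0,0,0,0,0,0,0],[0,0,0,0,0,0,0]]';python3 g.py .532 .2595 -.0084 .068;python3 snap.py p24 scene 60 170 160 160 3.6
```

```text
time: 15.42
eef_pos: [0.5286, -0.05, 0.1192]
ee_rot: [0.516, 0.482, 0.517, -0.483]
wrist_force: [-0.1, 0.0, -2.9]
width: 0.457
time: 15.58
eef_pos: [0.5304, -0.0505, 0.1198]
ee_rot: [0.518, 0.483, 0.516, -0.482]
wrist_force: [-0.3, 0.2, -3.4]
width: 0.454
t 15.58 p [ 0.5304 -0.0505  0.1198] w 0.454 F [-0.3  0.2 -3.4] q6 [-0.3   0.29  1.69 -0.    1.15 -0.37]
turn [ 0.     0.001 -0.003] shift now-axes [ 127.9   22.3 -309.4] final-axes [ 128.2   22.6 -309.2]
```

View pics/p24.png

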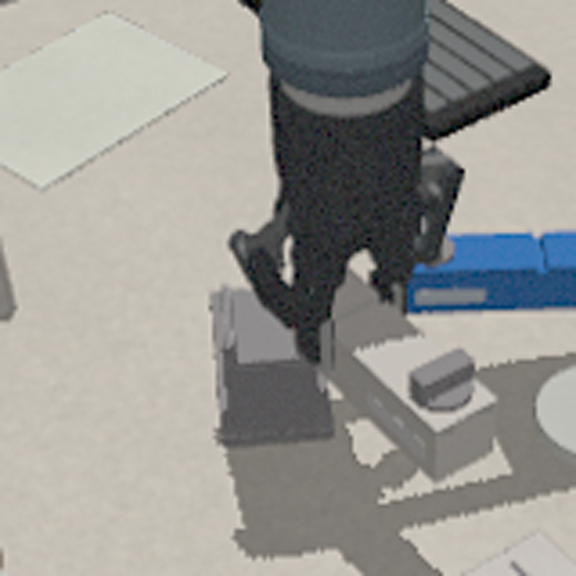

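The cartridge is held level, with the fingertips now above its underside. On to the tray.

```bash
python3 -m inch '[[0,0,0,0,0.0028,-0.0386,0],[0,0,0,0,0.0028,-0.0386,0],[0,0,0,0,0.0028,-0.0386,0],[0,0,0,0,0.0028,-0.0386,0],[0,0,0,0,0.0028,-0.0386,0]]';python3 -m inch '[[0,0,0,0,0.0028,-0.0386,0],[0,0,0,0,0.0028,-0.0386,0],[0,0,0,0,0.0028,-0.0386,0],[0,0,0,0,0,0,0],[0,0,0,0,0,0,0]]';python3 -m inch '[[0,0,0,0.03,0,0,0],[0,0,0,0.03,0,0,0],[0,0,0,0.03,0,0,0],[0,0,0,0.012,0,0,0],[0,0,0,0,0,0,0]]';python3 -m inch '[[0,0,0,0,0,0,0],[0,0,0,0,0,0,0]]';python3 g.py .532 .2595 -.0084 .068;python3 snap.py p25 top 190 175 40 40 14; python3 snap.py p26 scene 300 355 65 65 9
```

```text
time: 16.05
eef_pos: [0.5282, 0.1447, 0.1158]
ee_rot: [0.515, 0.482, 0.518, -0.484]
wrist_force: [0.4, -1.0, -3.1]
width: 0.455
time: 16.47
eef_pos: [0.5285, 0.2611, 0.1155]
ee_rot: [0.517, 0.48, 0.519, -0.483]
wrist_force: [-1.1, -0.5, -3.0]
width: 0.451
time: 16.88
eef_pos: [0.5264, 0.2565, 0.0111]
ee_rot: [0.514, 0.48, 0.518, -0.487]
wrist_force: [-0.3, -0.8, -2.8]
width: 0.452
time: 17.05
eef_pos: [0.5315, 0.2586, 0.0169]
ee_rot: [0.517, 0.483, 0.516, -0.483]
wrist_force: [1.3, 0.5, -1.2]
width: 0.455
t 17.05 p [0.5315 0.2586 0.0169] w 0.455 F [ 1.3  0.5 -1.2] q6 [ 0.26  0.51  1.65 -0.    0.98  0.2 ]
turn [-0.001  0.    -0.001] shift now-axes [25.3  0.5 -0.9] final-axes [25.3  0.5 -0.9]
```

View pics/p25.png

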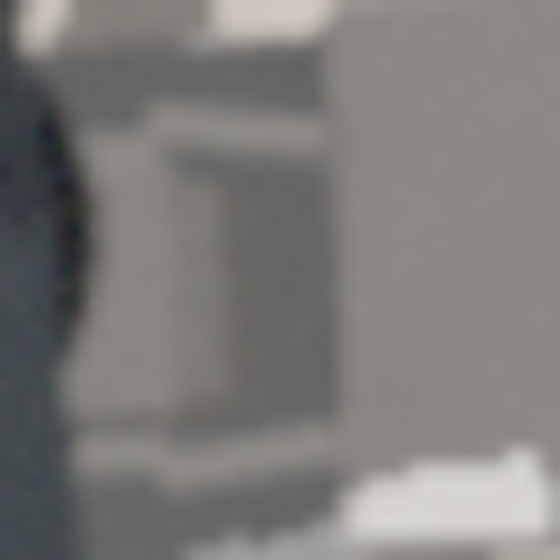

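View pics/p26.png

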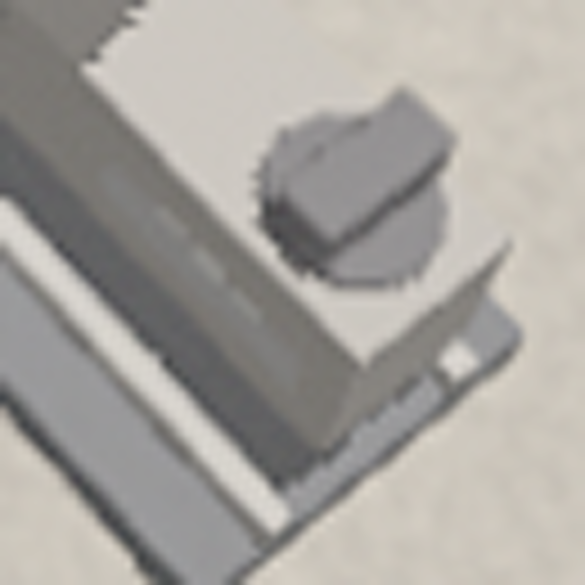

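```bash
python3 -m inch '[[0,0,0,0.01,0.001,0,0],[0,0,0,0.006,0,0,0],[0,0,0,0,0,0,0],[0,0,0,0,0,0,0],[0,0,0,0,0,0,0]]';python3 g.py .532 .2595 -.0084 .068;python3 -m inch '[[0,0,0,0.004,0,0,0],[0,0,0,0,0,0,0],[0,0,0,0,0,0,0]]';python3 g.py .532 .2595 -.0084 .068
```

```text
time: 17.57
eef_pos: [0.5317, 0.2594, 0.0004]
ee_rot: [0.517, 0.483, 0.517, -0.483]
wrist_force: [1.1, 0.9, -2.8]
width: 0.457
t 17.57 p [5.317e-01 2.594e-01 4.000e-04] w 0.457 F [ 1.1  0.9 -2.8] q6 [0.27 0.53 1.66 0.   0.95 0.2 ]
turn [0. 0. 0.] shift now-axes [ 8.8  0.3 -0. ] final-axes [ 8.8  0.3 -0. ]
time: 17.82
eef_pos: [0.5315, 0.2594, -0.0037]
ee_rot: [0.517, 0.482, 0.517, -0.483]
wrist_force: [-0.6, -0.1, -3.0]
width: 0.453
t 17.82 p [ 0.5315  0.2594 -0.0037] w 0.453 F [-0.6 -0.1 -3. ] q6 [0.27 0.53 1.67 0.   0.94 0.2 ]
turn [0.    0.    0.001] shift now-axes [ 4.7  0.5 -0.1] final-axes [ 4.7  0.5 -0.1]
```

It is below the rail tops (rails at −0.0004) with no contact, so it sits between the rails. I'll finish lowering.

```bash
python3 -m inch '[[0,0,0,0.003,0,0,0],[0,0,0,0,0,0,0],[0,0,0,0,0,0,0]]';python3 -m inch '[[0,0,0,0.001,0,0,0],[0,0,0,0,0,0,0]]';python3 -m inch '[[0,0,0,0.001,0,0,0],[0,0,0,0,0,0,0]]'
```

```text
time: 18.07
eef_pos: [0.5317, 0.2594, -0.0067]
ee_rot: [0.517, 0.483, 0.517, -0.483]
wrist_force: [-0.4, -0.3, -3.6]
width: 0.457
time: 18.23
eef_pos: [0.5318, 0.2594, -0.0076]
ee_rot: [0.517, 0.483, 0.517, -0.483]
wrist_force: [0.8, -0.0, -3.3]
width: 0.456
time: 18.4
eef_pos: [0.532, 0.2594, -0.0083]
ee_rot: [0.517, 0.483, 0.517, -0.483]
wrist_force: [-0.1, -0.3, -1.9]
width: 0.455
```

```bash
python3 -m inch '[[0,0,0,0.0005,0,0,0],[0,0,0,0,0,0,75],[0,0,0,0,0,0,75],[0,0,0,0,0,0,75],[0,0,0,0,0,0,75]]' 40;python3 -m inch '[[0,0,0,-0.015,0,0,75],[0,0,0,0,0,-0.03,75],[0,0,0,0,0,-0.03,75],[0,0,0,0,0,-0.02,75],[0,0,0,0,0,0,75]]';python3 -m inch '[[0,0,0,0,0,0,75],[0,0,0,0,0,0,75]]';python3 g.py .5265 .339 -.0084 .068;python3 snap.py p27 top 160 120 80 140 5; python3 snap.py p28 scene 220 280 150 150 4
```

```text
time: 18.82
eef_pos: [0.5321, 0.2595, -0.0089]
ee_rot: [0.517, 0.483, 0.517, -0.483]
wrist_force: [0.8, 0.0, 0.1]
width: 0.754
time: 19.23
eef_pos: [0.5262, 0.343, 0.0064]
ee_rot: [0.517, 0.483, 0.517, -0.481]
wrist_force: [-0.5, -0.6, 0.3]
width: 0.749
time: 19.4
eef_pos: [0.5262, 0.3387, 0.0057]
ee_rot: [0.517, 0.482, 0.517, -0.483]
wrist_force: [0.5, 0.2, 0.4]
width: 0.756
t 19.4 p [0.5262 0.3387 0.0057] w 0.756 F [0.5 0.2 0.4] q6 [ 0.39  0.57  1.57 -0.    1.    0.33]
turn [0.    0.001 0.001] shift now-axes [14.1  0.4 -0.3] final-axes [14.1  0.4 -0.3]
```

View pics/p27.png

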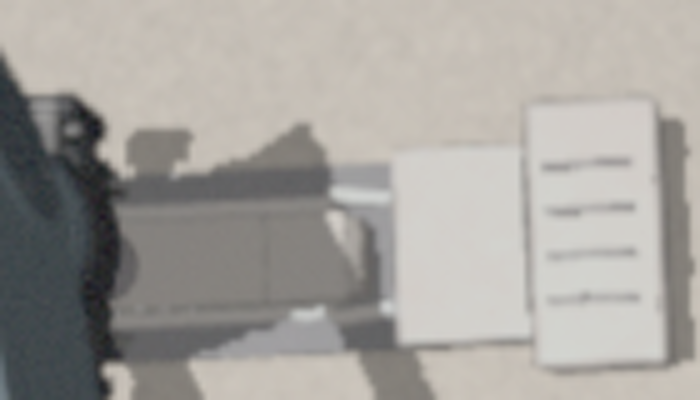

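View pics/p28.png

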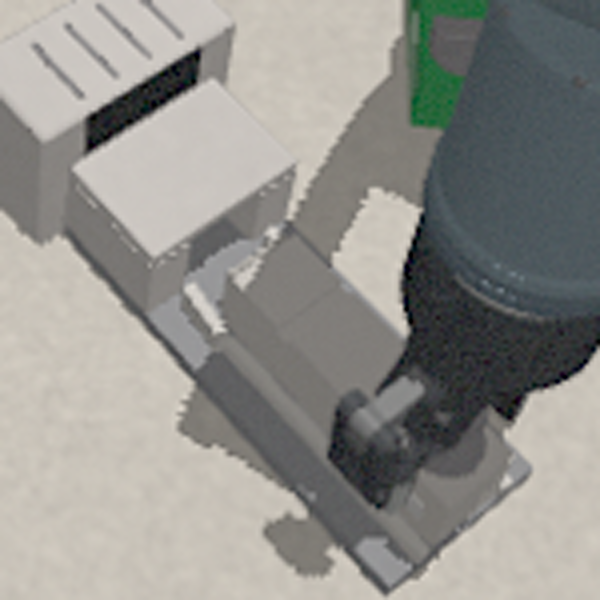

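The cartridge lies flat between the rails, nose towards the hood, and released. The open fingers straddle its tail. Lower and grip.

```bash
python3 -m inch '[[0,0,0,0.007,0,0,75],[0,0,0,0.0065,0,0,75],[0,0,0,0,0,0,75],[0,0,0,0,0,0,75]]';python3 g.py .5265 .339 -.0084 .068;python3 -m inch '[[0,0,0,0,0,0,0],[0,0,0,0,0,0,0],[0,0,0,0,0,0,0],[0,0,0,0,0,0,0],[0,0,0,0,0,0,0]]' 60;python3 g.py .5265 .339 -.0084 .068
```

```text
time: 19.83
eef_pos: [0.5258, 0.3385, -0.0085]
ee_rot: [0.516, 0.482, 0.517, -0.483]
wrist_force: [0.7, 0.6, -0.4]
width: 0.752
t 19.83 p [ 0.5258  0.3385 -0.0085] w 0.752 F [ 0.7  0.6 -0.4] q6 [0.39 0.59 1.58 0.   0.98 0.33]
turn [-0.001  0.001  0.002] shift now-axes [-0.1  0.7 -0.4] final-axes [-0.1  0.7 -0.4]
time: 20.25
eef_pos: [0.5268, 0.3394, -0.0071]
ee_rot: [0.517, 0.483, 0.517, -0.482]
wrist_force: [0.8, 1.0, 0.9]
width: 0.458
t 20.25 p [ 0.5268  0.3394 -0.0071] w 0.458 F [0.8 1.  0.9] q6 [ 0.39  0.59  1.57 -0.    0.98  0.33]
turn [ 0.    -0.    -0.001] shift now-axes [ 1.3 -0.3  0.4] final-axes [ 1.3 -0.3  0.4]
```

```bash
python3 -m inch '[[0,0,0,0,0,0.004,0],[0,0,0,0,0,0.004,0],[0,0,0,0,0,0.004,0],[0,0,0,0,0,0.004,0]]' 80;python3 -m inch '[[0,0,0,0,0,0.004,0],[0,0,0,0,0,0.004,0],[0,0,0,0,0,0,0]]';python3 g.py .532 .274 -.0084 .068; python3 snap.py p29 top 160 120 80 140 5
```

```text
time: 20.58
eef_pos: [0.5277, 0.3233, -0.0071]
ee_rot: [0.517, 0.483, 0.517, -0.482]
wrist_force: [-1.4, 3.2, 2.9]
width: 0.45
time: 20.83
eef_pos: [0.5284, 0.3144, -0.0071]
ee_rot: [0.517, 0.483, 0.516, -0.483]
wrist_force: [0.4, 0.3, 5.3]
width: 0.453
t 20.83 p [ 0.5284  0.3144 -0.0071] w 0.453 F [0.4 0.3 5.3] q6 [ 0.36  0.57  1.61 -0.    0.96  0.29]
turn [-0.001  0.    -0.001] shift now-axes [ 1.3  0.8 40.6] final-axes [ 1.3  0.8 40.6]
```

View pics/p29.png

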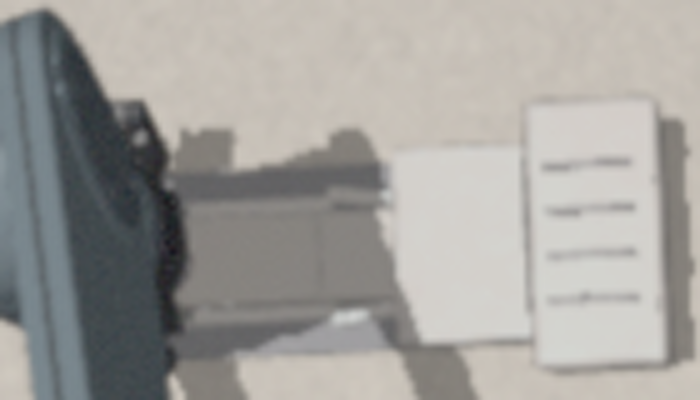

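The nose is in the hood with little resistance. I'll carry on in small steps.

```bash
python3 -m inch '[[0,0,0,-0.0004,0,0.003,0],[0,0,0,0,0,0.003,0],[0,0,0,0,0,0.002,0]]';python3 -m inch '[[0,0,0,0,0,0.002,0],[0,0,0,0,0,0.002,0]]';python3 -m inch '[[0,0,0,0,0,0.002,0],[0,0,0,0,0,0.002,0]]';python3 -m inch '[[0,0,0,0,0,0.002,0],[0,0,0,0,0,0.002,0]]'
```

```text
time: 21.13
eef_pos: [0.5288, 0.3069, -0.0071]
ee_rot: [0.517, 0.483, 0.517, -0.483]
wrist_force: [0.3, 3.8, 3.1]
width: 0.456
time: 21.3
eef_pos: [0.529, 0.3044, -0.0071]
ee_rot: [0.516, 0.484, 0.517, -0.482]
wrist_force: [0.4, 7.3, 2.4]
width: 0.454
time: 21.47
eef_pos: [0.5293, 0.3, -0.0071]
ee_rot: [0.517, 0.483, 0.517, -0.482]
wrist_force: [0.2, 5.5, 1.8]
width: 0.456
time: 21.63
eef_pos: [0.5296, 0.2959, -0.0071]
ee_rot: [0.517, 0.483, 0.517, -0.482]
wrist_force: [0.9, 6.3, 1.7]
width: 0.457
```

```bash
python3 -m inch '[[0,0,0,0,0,0.002,0],[0,0,0,0,0,0.002,0],[0,0,0,0,0,0.002,0]]';python3 -m inch '[[0,0,0,0,0,0.002,0],[0,0,0,0,0,0.002,0]]';python3 -m inch '[[0,0,0,0,0,0.002,0],[0,0,0,0,0,0.002,0]]';python3 -m inch '[[0,0,0,0,0,0.0015,0],[0,0,0,0,0,0.001,0]]';python3 -m inch '[[0,0,0,0,0,0.001,0],[0,0,0,0,0,0,0]]'
```

```text
time: 21.88
eef_pos: [0.53, 0.2899, -0.0071]
ee_rot: [0.517, 0.483, 0.517, -0.482]
wrist_force: [0.8, 5.4, 2.5]
width: 0.457
time: 22.05
eef_pos: [0.5303, 0.2859, -0.0071]
ee_rot: [0.517, 0.483, 0.517, -0.482]
wrist_force: [0.0, 5.9, 2.4]
width: 0.455
time: 22.22
eef_pos: [0.5306, 0.2819, -0.007]
ee_rot: [0.517, 0.483, 0.517, -0.482]
wrist_force: [0.5, 5.3, 2.3]
width: 0.458
time: 22.38
eef_pos: [0.5308, 0.2793, -0.0071]
ee_rot: [0.517, 0.483, 0.517, -0.482]
wrist_force: [1.3, 6.6, 2.0]
width: 0.452
time: 22.55
eef_pos: [0.5309, 0.2782, -0.0071]
ee_rot: [0.517, 0.483, 0.517, -0.482]
wrist_force: [1.0, 5.7, 2.2]
width: 0.454
```

```bash
python3 -m inch '[[0,0,0,0,0,0.001,0],[0,0,0,0,0,0.001,0]]';python3 -m inch '[[0,0,0,0,0,0.001,0],[0,0,0,0,0,0.001,0]]';python3 -m inch '[[0,0,0,0,0,0.001,0],[0,0,0,0,0,0,0]]';python3 -m inch '[[0,0,0,0,0,0.001,0],[0,0,0,0,0,0,0]]'
```

```text
time: 22.72
eef_pos: [0.531, 0.2765, -0.0071]
ee_rot: [0.517, 0.483, 0.517, -0.482]
wrist_force: [0.6, 6.0, 1.2]
width: 0.453
time: 22.88
eef_pos: [0.5311, 0.2745, -0.0071]
ee_rot: [0.517, 0.483, 0.517, -0.482]
wrist_force: [0.6, 6.5, 1.8]
width: 0.447
time: 23.05
eef_pos: [0.5312, 0.2733, -0.0071]
ee_rot: [0.517, 0.483, 0.517, -0.482]
wrist_force: [1.1, 4.8, 2.2]
width: 0.456
time: 23.22
eef_pos: [0.5313, 0.2722, -0.0071]
ee_rot: [0.517, 0.483, 0.517, -0.482]
wrist_force: [0.2, 3.7, 3.1]
width: 0.455
```

```bash
python3 -m inch '[[0,0,0,0,0,0.0007,0],[0,0,0,0,0,0,0]]';python3 -m inch '[[0,0,0,0,0,0.0007,0],[0,0,0,0,0,0,0]]';python3 -m inch '[[0,0,0,0,0,0.0007,0],[0,0,0,0,0,0,0]]'
```

```text
time: 23.38
eef_pos: [0.5313, 0.2713, -0.0071]
ee_rot: [0.517, 0.483, 0.517, -0.482]
wrist_force: [1.6, 3.9, 1.7]
width: 0.459
time: 23.55
eef_pos: [0.5314, 0.2703, -0.0071]
ee_rot: [0.517, 0.483, 0.517, -0.483]
wrist_force: [1.7, 3.1, 2.0]
width: 0.452
time: 23.72
eef_pos: [0.5314, 0.2694, -0.0071]
ee_rot: [0.517, 0.483, 0.517, -0.483]
wrist_force: [2.2, 1.6, 1.4]
width: 0.453
```

```bash
python3 -m inch '[[0,0,0,0,0,0.0006,0],[0,0,0,0,0,0,0]]';python3 -m inch '[[0,0,0,0,0,0.0006,0],[0,0,0,0,0,0,0]]';python3 -m inch '[[0,0,0,0,0,0.0006,0],[0,0,0,0,0,0,0]]'
```

```text
time: 23.88
eef_pos: [0.5314, 0.2692, -0.0071]
ee_rot: [0.517, 0.483, 0.517, -0.483]
wrist_force: [2.8, 3.3, 0.7]
width: 0.452
time: 24.05
eef_pos: [0.5314, 0.2691, -0.0071]
ee_rot: [0.517, 0.483, 0.517, -0.482]
wrist_force: [3.2, 5.8, 1.1]
width: 0.452
time: 24.22
eef_pos: [0.5315, 0.2691, -0.0071]
ee_rot: [0.516, 0.483, 0.517, -0.482]
wrist_force: [2.4, 7.3, 0.9]
width: 0.455
```

The end stop is met: the position holds at 0.2691 while the force grows about 2 N per step. I'll push on to around 18 N.

```bash
python3 -m inch '[[0,0,0,0,0,0.001,0],[0,0,0,0,0,0,0]]';python3 -m inch '[[0,0,0,0,0,0.001,0],[0,0,0,0,0,0,0]]';python3 -m inch '[[0,0,0,0,0,0.0007,0],[0,0,0,0,0,0,0]]'
```

```text
time: 24.38
eef_pos: [0.5315, 0.2689, -0.007]
ee_rot: [0.516, 0.484, 0.517, -0.482]
wrist_force: [2.0, 11.5, -0.1]
width: 0.452
time: 24.55
eef_pos: [0.5315, 0.2689, -0.007]
ee_rot: [0.516, 0.484, 0.517, -0.481]
wrist_force: [2.1, 14.5, -0.1]
width: 0.457
time: 24.72
eef_pos: [0.5315, 0.2689, -0.0069]
ee_rot: [0.516, 0.484, 0.518, -0.481]
wrist_force: [1.5, 17.1, -1.0]
width: 0.452
```

Firm at 17 N with no movement. The total slide was 70.5 mm, inside the 63–78 mm range. Relax the preload, open and rise.

```bash
python3 -m inch '[[0,0,0,0,0,-0.004,0],[0,0,0,0,0,0,70],[0,0,0,0,0,0,70],[0,0,0,0,0,0,70],[0,0,0,0,0,0,70]]' 40;python3 -m inch '[[0,0,0,-0.03,0,0,70],[0,0,0,-0.03,0,0,70],[0,0,0,-0.03,0,0,70],[0,0,0,0,0,0,70],[0,0,0,0,0,0,70]]';python3 g.py .5315 .269 .06 1.64;python3 snap.py p30 top 160 120 80 140 5; python3 snap.py p31 scene 220 280 150 150 4
```

```text
time: 25.13
eef_pos: [0.5304, 0.2687, -0.0075]
ee_rot: [0.516, 0.482, 0.517, -0.483]
wrist_force: [0.2, 0.4, 0.1]
width: 0.704
time: 25.55
eef_pos: [0.5325, 0.2694, 0.085]
ee_rot: [0.517, 0.484, 0.516, -0.482]
wrist_force: [0.2, -0.7, 0.7]
width: 0.706
t 25.55 p [0.5325 0.2694 0.085 ] w 0.706 F [ 0.2 -0.7  0.7] q6 [ 0.28  0.43  1.58 -0.    1.13  0.21]
turn [ 1.569 -0.004 -0.003] shift now-axes [25.  -1.2  0.4] final-axes [25.   0.3  1.1]
```

View pics/p30.png

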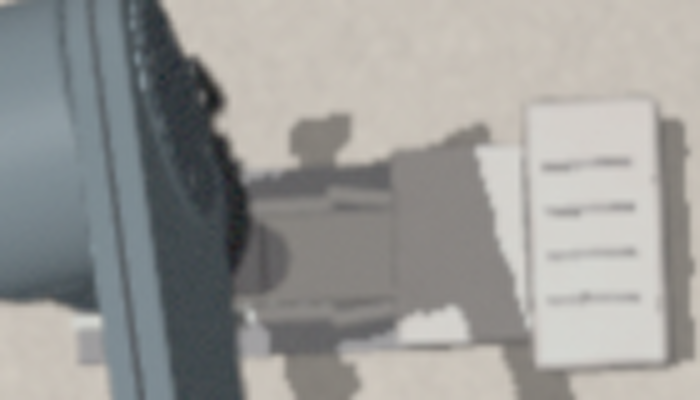

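View pics/p31.png

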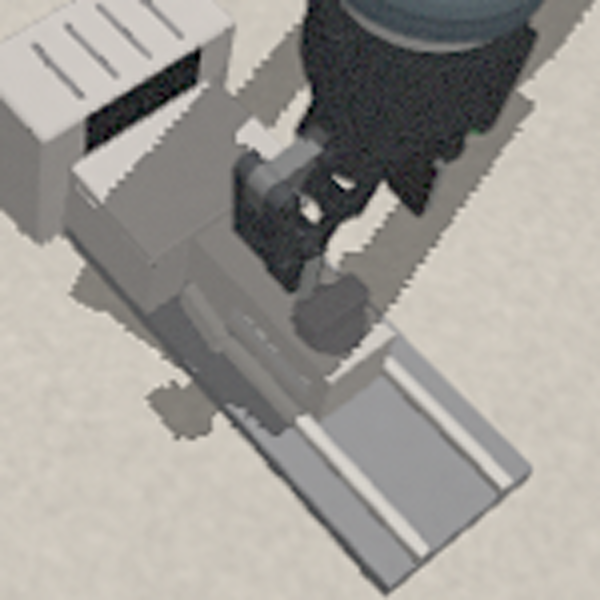

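The cartridge is home, with the groove hidden under the hood and about 90 mm standing out. I'll move aside to see the cap's centre and angle, turning the tool on the way.

```bash
python3 -m inch '[[0,0,0,0,0,-0.035,50],[0,0,0,0,0,-0.035,50],[0,0,0,0,0,-0.03,50],[0.122,0,0,0,0,0,50],[0.122,0,0,0,0,0,50]]';python3 -m inch '[[0.122,0,0,0,0,0,50],[0.122,0,0,0,0,0,50],[0.122,0,0,0,0,0,50],[0.122,0,0,0,0,0,50],[0.122,0,0,0,0,0,50]]';python3 snap.py p32 top 185 150 45 60 13;python3 snap.py p33 scene 255 310 80 80 7;python3 g.py .5315 .269 .06 1.64
```

```text
time: 26.07
eef_pos: [0.5225, 0.3703, 0.0804]
ee_rot: [-0.453, -0.541, -0.454, 0.544]
wrist_force: [-0.1, -0.3, -0.4]
width: 0.502
time: 26.48
eef_pos: [0.523, 0.3683, 0.0805]
ee_rot: [-0.268, -0.653, -0.268, 0.656]
wrist_force: [0.7, 0.2, 0.5]
width: 0.5
t 26.58 p [0.5231 0.3683 0.0807] w 0.5 F [ 0.  -0.   0.3] q6 [ 0.44  0.51  1.46 -0.    1.18  1.23]
turn [ 0.714  0.004 -0.   ] shift now-axes [20.9 76.3 64.1] final-axes [20.7 99.7 -1.5]
```

View pics/p32.png

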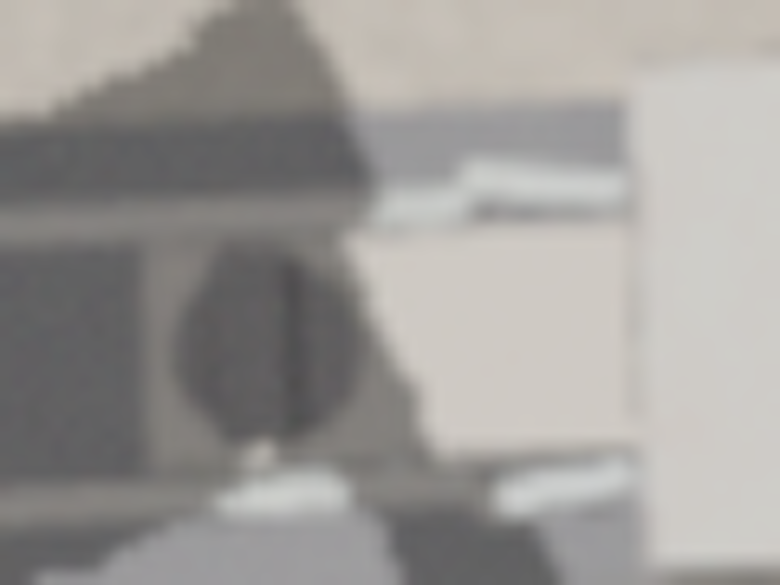

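View pics/p33.png

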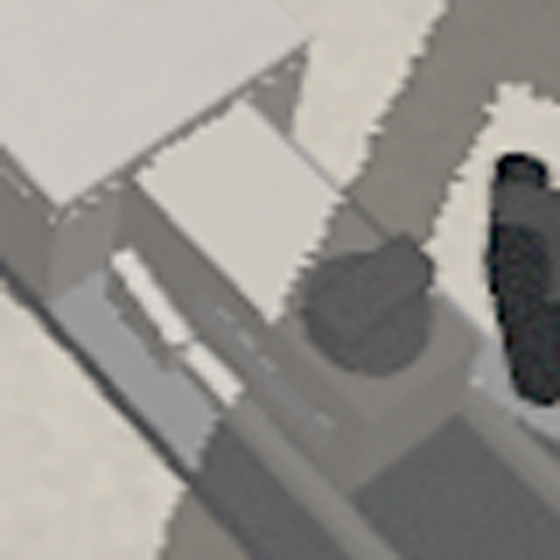

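Run:
```python
from h import *
f=lambda u,v:np.array([150+(u+.5)/13-.5,185+(v+.5)/13-.5])
print('cap',unproj(f(268,342),'top',.058));print('tail edge',unproj(f(145,345),'top',.052))
print('hood',unproj(f(635,340),'top',.064))
f=lambda u,v:np.array([310+(u+.5)/7-.5,255+(v+.5)/7-.5])
print('cap scene',unproj(f(366,312),'scene',.057))
for y in(.267,.269,.271): print(y,(proj([[.531,y,.058]],'top')[0]-[150,185]+.5)*13,(proj([[.531,y,.057]],'scene')[0]-[310,255]+.5)*7)
```

```text
cap [0.53197835 0.26870249]
tail edge [0.53130857 0.2917182 ]
hood [0.53351976 0.20319635]
cap scene [0.52957906 0.27017414]
0.267 [277.9193195  348.28668229] [354.13101137 305.70098183]
0.269 [266.59344173 348.00500631] [359.18206906 311.65625648]
0.271 [255.26894662 347.72332428] [364.24856783 317.62971761]
```

```bash
python3 -m inch '[[0.119,0,0,0,0,0,45],[0.119,0,0,0,0,0,45],[0.119,0,0,0,0,0,45],[0.119,0,0,0,0,0,45],[0.119,0,0,0,0,0,45]]';python3 -m inch '[[0.119,0,0,0,0,0,45],[0,0,0,0,0.033,0,45],[0,0,0,0,0.033,0,45],[0,0,0,0,0.033,0,45],[0,0,0,0,0,0,45]]';python3 -m inch '[[0,0,0,0,0,0,45],[0,0,0,0,0,0,45]]';python3 g.py .5313 .269 .033 1.64;python3 snap.py p34 scene 200 290 120 120 5;python3 snap.py p35 top 170 140 80 80 7
```

```text
time: 27.0
eef_pos: [0.5236, 0.3686, 0.0814]
ee_rot: [-0.067, -0.703, -0.066, 0.705]
wrist_force: [0.5, 0.2, 0.2]
width: 0.45
time: 27.42
eef_pos: [0.5308, 0.265, 0.0815]
ee_rot: [-0.027, -0.705, -0.024, 0.708]
wrist_force: [-0.2, 0.7, 0.7]
width: 0.454
time: 27.58
eef_pos: [0.5311, 0.2702, 0.0822]
ee_rot: [-0.025, -0.706, -0.026, 0.707]
wrist_force: [-0.1, 0.4, 0.0]
width: 0.451
t 27.58 p [0.5311 0.2702 0.0822] w 0.451 F [-0.1  0.4  0. ] q6 [0.28 0.44 1.58 0.   1.13 1.78]
turn [0.003 0.001 0.   ] shift now-axes [49.2  1.3 -0.2] final-axes [49.2  1.3 -0.2]
```

View pics/p34.png

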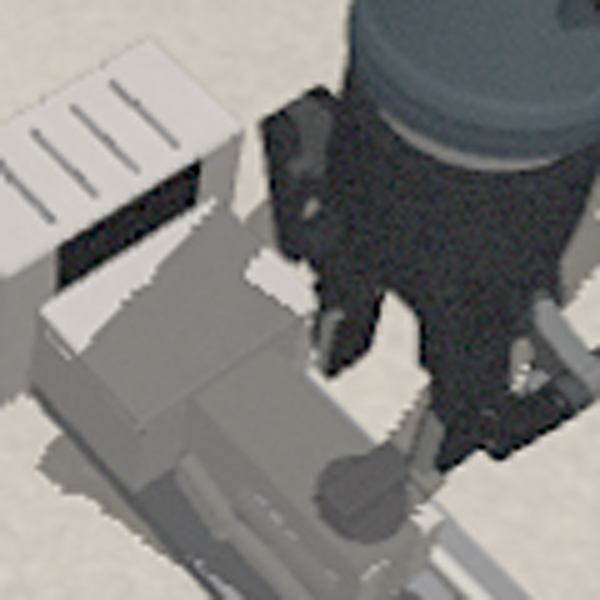

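View pics/p35.png

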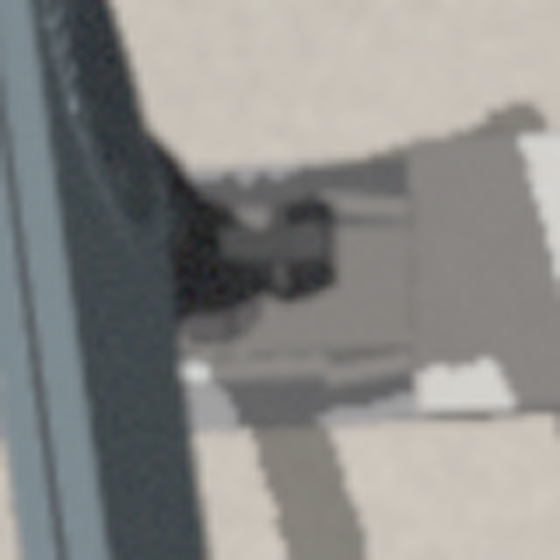

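```bash
python3 - <<'E'
from h import *
for z in(.105,.115,.12):
  P=np.array([[.5311,.2702,z],[.5325,.2502,z],[.5297,.2902,z]])
  print(z,((proj(P,'scene')-[290,200]+.5)*5).round().tolist())
for z in(.12,.16,.2): print(z,((proj([[.533,.23,z]],'top')-[140,170]+.5)*7).round().tolist())
E
python3 snap.py p36 scene 255 340 60 60 10
```

```text
0.105 [[379.0, 430.0], [338.0, 389.0], [421.0, 472.0]]
0.115 [[383.0, 415.0], [342.0, 373.0], [426.0, 457.0]]
0.12 [[385.0, 407.0], [344.0, 365.0], [428.0, 449.0]]
0.12 [[300.0, 275.0]]
0.16 [[276.0, 265.0]]
0.2 [[251.0, 253.0]]
```

View pics/p36.png

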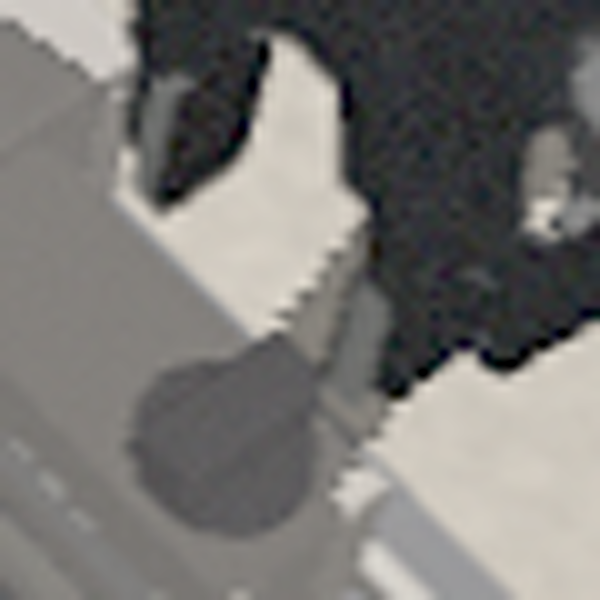

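```bash
python3 -m inch '[[0,0,0,0.02,0.0006,0,45],[0,0,0,0.017,0,0,45],[0,0,0,0,0,0,45],[0,0,0,0,0,0,45],[0,0,0,0,0,0,45]]';python3 g.py .5313 .269 .033 1.64;python3 snap.py p37 scene 255 340 60 60 10
```

```text
time: 28.15
eef_pos: [0.5317, 0.2704, 0.0465]
ee_rot: [0.025, 0.707, 0.026, -0.706]
wrist_force: [-0.3, 0.2, 0.0]
width: 0.45
t 28.15 p [0.5317 0.2704 0.0465] w 0.45 F [-0.3  0.2  0. ] q6 [0.28 0.48 1.61 0.   1.05 1.78]
turn [ 0.003 -0.001  0.   ] shift now-axes [13.5  1.4  0.5] final-axes [13.5  1.4  0.5]
```

View pics/p37.png

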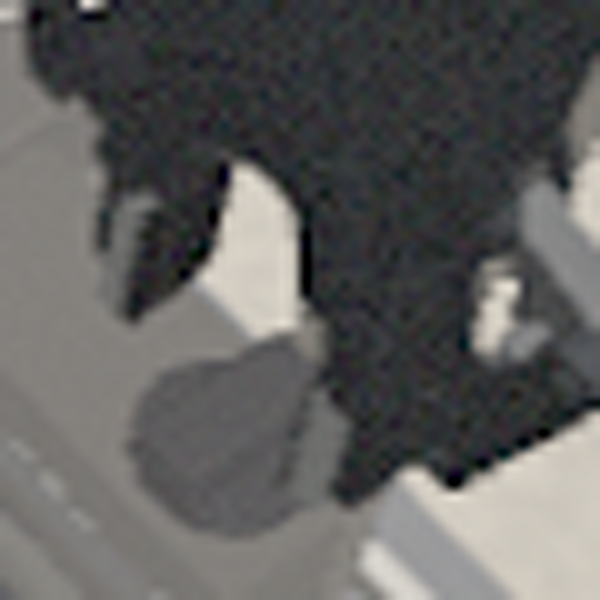

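```bash
python3 -m inch '[[0,0,0,0.006,0.001,0,45],[0,0,0,0.005,0,0,45],[0,0,0,0,0,0,45],[0,0,0,0,0,0,45]]';python3 g.py .5313 .269 .033 1.64;python3 -m inch '[[0,0,0,0,0,0,0],[0,0,0,0,0,0,0],[0,0,0,0,0,0,0],[0,0,0,0,0,0,0]]' 30;python3 g.py .5313 .269 .033 1.64;python3 snap.py p38 scene 255 340 60 60 10
```

```text
time: 28.53
eef_pos: [0.5312, 0.2685, 0.0346]
ee_rot: [-0.025, -0.706, -0.025, 0.707]
wrist_force: [0.9, 0.1, 1.0]
width: 0.448
t 28.53 p [0.5312 0.2685 0.0346] w 0.448 F [0.9 0.1 1. ] q6 [ 0.28  0.49  1.62 -0.    1.03  1.78]
turn [ 0.001  0.001 -0.   ] shift now-axes [ 1.6 -0.5 -0.1] final-axes [ 1.6 -0.5 -0.1]
time: 28.87
eef_pos: [0.5318, 0.2697, 0.0353]
ee_rot: [0.024, 0.707, 0.026, -0.706]
wrist_force: [-0.3, 4.4, 0.4]
width: 0.149
t 28.87 p [0.5318 0.2697 0.0353] w 0.149 F [-0.3  4.4  0.4] q6 [0.28 0.49 1.62 0.   1.03 1.78]
turn [ 0.002 -0.001  0.001] shift now-axes [2.3 0.6 0.5] final-axes [2.3 0.6 0.5]
```

View pics/p38.png

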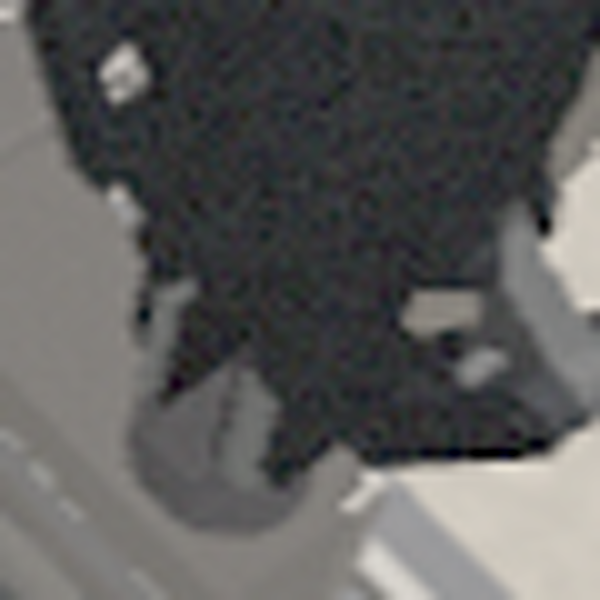

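The bar is pinched: width 0.149, which is about 14 mm allowing for the reading being ~1 mm low. Turn anticlockwise, which is negative about tool x.

```bash
python3 -m inch '[[-0.08,0,0,0,0,0,0],[-0.08,0,0,0,0,0,0],[-0.08,0,0,0,0,0,0],[-0.08,0,0,0,0,0,0]]' 40;python3 -c "
from plant import sense;s=sense();print(s['moment'],s['wrist_force'],s['eef_pos'])";python3 -m inch '[[-0.08,0,0,0,0,0,0],[-0.08,0,0,0,0,0,0],[-0.08,0,0,0,0,0,0],[-0.08,0,0,0,0,0,0]]';python3 -c "
from plant import sense;s=sense();print(s['moment'],s['wrist_force'],s['eef_pos'])"
```

```text
time: 29.25
eef_pos: [0.5317, 0.2698, 0.0353]
ee_rot: [0.138, 0.694, 0.139, -0.693]
wrist_force: [-0.0, 5.6, 1.2]
width: 0.14
[ 0.96761505  0.09417867 -0.12419875] [-0.02330674  5.56781433  1.18870338] [0.53174967 0.26979464 0.03533625]
time: 29.58
eef_pos: [0.5317, 0.2699, 0.0353]
ee_rot: [0.247, 0.663, 0.248, -0.662]
wrist_force: [-0.6, 6.7, 0.0]
width: 0.144
[ 1.01720427  0.11781107 -0.09410901] [-0.64722231  6.70993103  0.00796723] [0.53166741 0.26989554 0.03533865]
```

```bash
cat > m.py <<'E'
from h import *
s=sense();q=s['ee_rot'];y=R.from_quat([q[1],q[2],q[3],q[0]]).as_matrix()[:,1];a=np.arctan2(y[1],y[0]);a=(a+1.503+np.pi/2)%np.pi-np.pi/2
print('t',s['time'].round(2) if hasattr(s['time'],'round') else s['time'],'cap angle by jaw',round(a if a>-.3 else a+np.pi,3),'Mz',s['moment'][2].round(3),'F',s['wrist_force'].round(1),'p',s['eef_pos'].round(4),'w',round(s['width'],3))
E
python3 m.py;python3 -m inch '[[-0.08,0,0,0,0,0,0],[-0.08,0,0,0,0,0,0],[-0.08,0,0,0,0,0,0],[-0.08,0,0,0,0,0,0],[-0.08,0,0,0,0,0,0]]';python3 m.py;python3 -m inch '[[-0.05,0,0,0,0,0,0],[-0.05,0,0,0,0,0,0],[0,0,0,0,0,0,0]]';python3 m.py
```

```text
t 29.5833 cap angle by jaw 0.647 Mz -0.094 F [-0.6  6.7  0. ] p [0.5317 0.2699 0.0353] w 0.144
time: 30.0
eef_pos: [0.5315, 0.27, 0.0353]
ee_rot: [0.373, 0.601, 0.374, -0.6]
wrist_force: [-2.8, 6.5, 1.5]
width: 0.143
t 30.0 cap angle by jaw 1.047 Mz -0.031 F [-2.8  6.5  1.5] p [0.5315 0.27   0.0353] w 0.143
time: 30.25
eef_pos: [0.5315, 0.2701, 0.0353]
ee_rot: [0.403, 0.581, 0.404, -0.58]
wrist_force: [-0.6, 7.3, 2.3]
width: 0.145
t 30.25 cap angle by jaw 1.146 Mz -0.034 F [-0.6  7.3  2.3] p [0.5315 0.2701 0.0353] w 0.145
```

```bash
for i in 1; do python3 -m inch '[[-0.04,0,0,0,0,0,0],[-0.04,0,0,0,0,0,0],[0,0,0,0,0,0,0]]'; python3 m.py; done;  python3 -m inch '[[-0.04,0,0,0,0,0,0],[0,0,0,0,0,0,0]]';python3 m.py; python3 -m inch '[[-0.03,0,0,0,0,0,0],[0,0,0,0,0,0,0]]';python3 m.py
```

```text
time: 30.5
eef_pos: [0.5314, 0.2701, 0.0353]
ee_rot: [0.425, 0.565, 0.426, -0.564]
wrist_force: [-1.0, 6.2, 2.2]
width: 0.143
t 30.5 cap angle by jaw 1.225 Mz 0.05 F [-1.   6.2  2.2] p [0.5314 0.2701 0.0353] w 0.143
time: 30.67
eef_pos: [0.5314, 0.2701, 0.0353]
ee_rot: [0.437, 0.556, 0.438, -0.555]
wrist_force: [-2.1, 6.1, 1.2]
width: 0.139
t 30.6667 cap angle by jaw 1.265 Mz 0.015 F [-2.1  6.1  1.2] p [0.5314 0.2701 0.0353] w 0.139
time: 30.83
eef_pos: [0.5314, 0.2701, 0.0353]
ee_rot: [0.445, 0.55, 0.446, -0.549]
wrist_force: [-0.7, 6.1, 0.9]
width: 0.144
t 30.8333 cap angle by jaw 1.294 Mz 0.02 F [-0.7  6.1  0.9] p [0.5314 0.2701 0.0353] w 0.144
```

```bash
python3 -m inch '[[-0.03,0,0,0,0,0,0],[0,0,0,0,0,0,0]]';python3 m.py; python3 -m inch '[[-0.03,0,0,0,0,0,0],[0,0,0,0,0,0,0]]';python3 m.py; python3 -m inch '[[-0.03,0,0,0,0,0,0],[0,0,0,0,0,0,0]]';python3 m.py
```

```text
time: 31.0
eef_pos: [0.5313, 0.27, 0.0353]
ee_rot: [0.453, 0.543, 0.454, -0.542]
wrist_force: [-2.0, 6.8, 2.6]
width: 0.144
t 31.0 cap angle by jaw 1.324 Mz -0.216 F [-2.   6.8  2.6] p [0.5313 0.27   0.0353] w 0.144
time: 31.17
eef_pos: [0.5309, 0.2699, 0.0354]
ee_rot: [0.461, 0.536, 0.462, -0.536]
wrist_force: [-3.3, 5.7, 3.3]
width: 0.14
t 31.1667 cap angle by jaw 1.354 Mz -0.39 F [-3.3  5.7  3.3] p [0.5309 0.2699 0.0354] w 0.14
time: 31.33
eef_pos: [0.5309, 0.27, 0.0353]
ee_rot: [0.468, 0.529, 0.47, -0.529]
wrist_force: [-2.4, 6.3, 3.1]
width: 0.141
t 31.3333 cap angle by jaw 1.383 Mz -0.645 F [-2.4  6.3  3.1] p [0.5309 0.27   0.0353] w 0.141
```

The stop is clear: torque rose from 0.02 to 0.65 N m from about 1.31 rad on. Unwind the preload, open and rise away.

```bash
python3 -m inch '[[0.06,0,0,0,0,0,0],[0,0,0,0,0,0,45],[0,0,0,0,0,0,45],[0,0,0,0,0,0,45],[0,0,0,0,0,0,45]]';python3 m.py;python3 -m inch '[[0,0,0,-0.02,0,0,45],[0,0,0,-0.03,0,0,45],[0,0,0,-0.035,0,0,45],[0,0,0,-0.035,0,0,45],[0,0,0,-0.035,0,0,45]]';python3 g.py .46 .42 .2 .068
```

```text
time: 31.75
eef_pos: [0.5316, 0.2682, 0.0348]
ee_rot: [-0.453, -0.543, -0.453, 0.543]
wrist_force: [0.1, 0.3, 0.4]
width: 0.456
t 31.75 cap angle by jaw 1.324 Mz 0.009 F [0.1 0.3 0.4] p [0.5316 0.2682 0.0348] w 0.456
time: 32.17
eef_pos: [0.5312, 0.2682, 0.1913]
ee_rot: [-0.453, -0.543, -0.453, 0.543]
wrist_force: [0.5, 1.1, -0.4]
width: 0.446
t 32.17 p [0.5312 0.2682 0.1913] w 0.446 F [ 0.5  1.1 -0.4] q6 [ 0.28  0.35  1.43 -0.    1.36  0.46]
turn [-0.248  0.001  0.001] shift now-axes [  -8.8  -97.2 -136.6] final-axes [  -8.7  -60.7 -156.3]
```

```bash
python3 -m inch '[[0,0,0,0,-0.022,-0.03,45],[0,0,0,0,-0.022,-0.03,45],[0,0,0,0,-0.022,-0.03,45],[0,0,0,0,-0.022,-0.03,45],[0,0,0,0,0,0,45]]';python3 snap.py p40 top 185 150 45 60 13;python3 snap.py p41 scene 255 310 80 80 7;python3 -c "
from h import *
for n in('top','scene'): cv2.imwrite(f'pics/{n}F.png',grab_frame(n)[:,:,::-1])"
```

```text
time: 32.58
eef_pos: [0.4628, 0.4078, 0.19]
ee_rot: [0.453, 0.542, 0.456, -0.541]
wrist_force: [-0.4, -0.5, 1.2]
width: 0.453
```

View pics/p40.png

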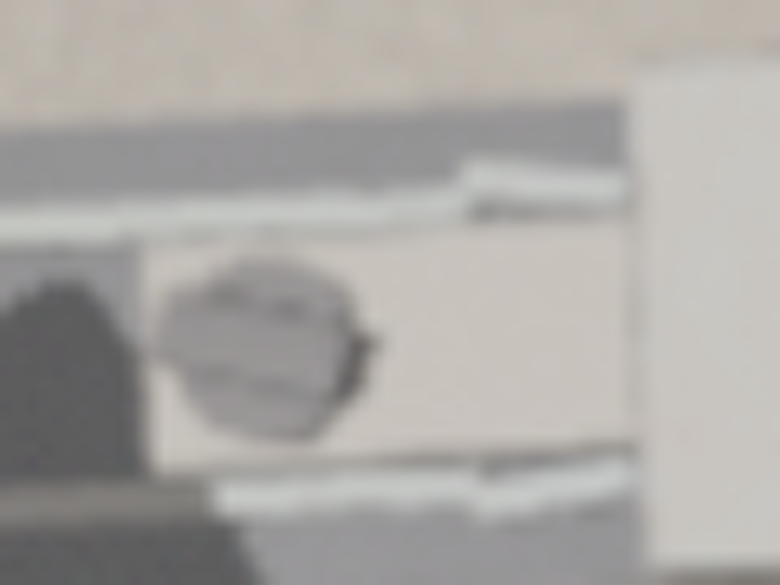

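View pics/p41.png

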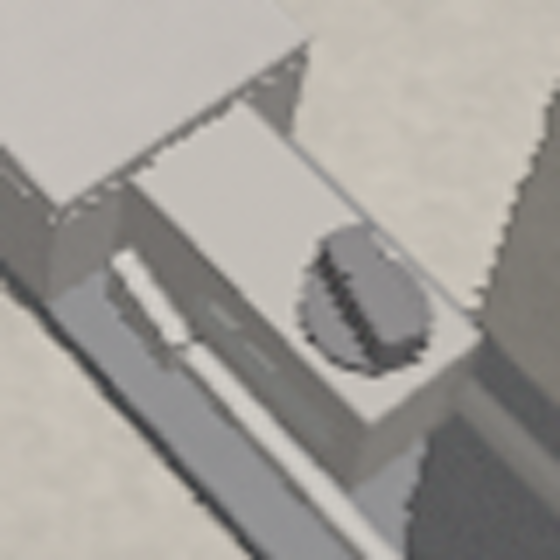

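View pics/topF.png

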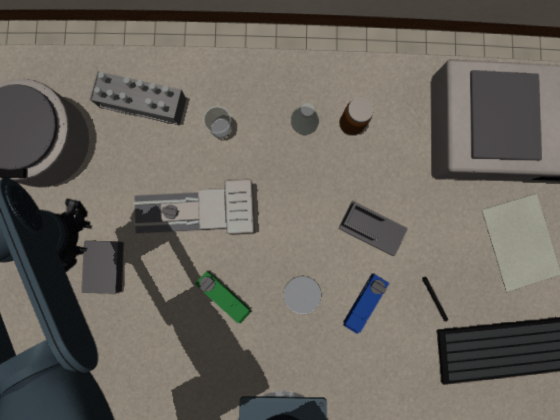

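The tail edge is still at column ~145 of the crop, as it was before the cap was turned, and the bar now lies about 75° anticlockwise. The flask (305,120), beaker (219,122) and jar (356,117) are where they were, and the arm is clear. Handing in.

```bash
python3 -c "
from plant import *
print(job_done(), sense()['time'])"
```

```text
the job is handed in; nothing more can be done
the job is handed in; nothing more can be done
```

The cartridge is loaded, its cap is turned fully open, and I handed the job in shortly after 32.6 s of the 59 s allowed. No verdict was reported.

- **Carrying:** I lifted the white cartridge out of the cradle, set it flat on the tray with its nose towards the hood, and let go.
- **Sliding home:** I gripped it again by the tail and slid it in. It passed the catch at about 5–7 N and met the end stop 70.5 mm in, inside the expected 63–78 mm. I pushed to 17 N there and it did not move further.
- **Cap:** I turned it anticlockwise until the torque rose to about 0.65 N m, with the stop felt at about 1.31 rad. Then I let go and moved clear.

**Last checks:** the tail edge has not moved since before the cap was turned, and the bar now lies about 75° round. In the top view the flask, beaker and amber jar stand where they were. I had no direct reading of the seat plunger, so "home" rests on the force, the slide distance and the pictures.

**What went wrong or disagreed:**
- **Height reading:** the pictures put the fingertips about 30–40 mm higher than the reported pose implied, so I set heights by camera and touch.
- **First grip too low:** because of that, the fingertips rested on the tray rails at the first attempt, at up to about 19 N. I put the cartridge down once on the clear table, gripped it higher and then placed it properly. That is an extra set-down the task did not ask for.
- **Unit slip:** one early move was typed in mm instead of metres. The row limit capped it to a single short step in the intended direction, with no harm done.

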